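# Load the test plates on the light table with the lifter

### The job

Get the bench ready for reading the test strips. Stand every fallen amber bottle upright on the blue mat; carry every test plate with the orange-handled lifter, sliding its blade under the plate and keeping the plate level and untouched by the gripper, and set them all side by side fully on the lit panel of the light table; only once all plates are on it, switch the lamp on by pushing the red lever all the way over. Finally the lifter must be lying in its black cradle as you found it, and everything else on the bench left alone.

Things in the scene. Friction and masses are not known exactly. Their poses are not given: they have to be found in the camera images.
- plate1: test plate: pale blue-green glass slab 76 (x) x 72 (y) x 5 mm on two black rubber runners 8 wide, 9 high along its x sides (y = +-32); between them a tunnel 56 wide, 9 high, open at both x ends. Two coloured strips lie on top. Origin: centre, level with the runners' underside; z up, top at 14 mm. 0.1 kg. None if absent.
- plate2: test plate: pale blue-green glass slab 76 (x) x 72 (y) x 5 mm on two black rubber runners 8 wide, 9 high along its x sides (y = +-32); between them a tunnel 56 wide, 9 high, open at both x ends. Two coloured strips lie on top. Origin: centre, level with the runners' underside; z up, top at 14 mm. 0.1 kg. None if absent.
- plate3: test plate: pale blue-green glass slab 76 (x) x 72 (y) x 5 mm on two black rubber runners 8 wide, 9 high along its x sides (y = +-32); between them a tunnel 56 wide, 9 high, open at both x ends. Two coloured strips lie on top. Origin: centre, level with the runners' underside; z up, top at 14 mm. 0.1 kg. None if absent.
- bottle1: square amber reagent bottle with a white label, white cap: body 50 x 50 x 72 mm high, round cap 30 mm across above it, 100 high in all. Origin: centre of its base; z runs from base to cap (level while it lies fallen). About 0.2 kg. None if absent.
- bottle2: square amber reagent bottle with a white label, red cap: body 50 x 50 x 72 mm high, round cap 30 mm across above it, 100 high in all. Origin: centre of its base; z runs from base to cap (level while it lies fallen). About 0.2 kg. None if absent.
- lifter: cranked spatula: level steel blade 3 mm thick, 44 wide, x = -50 to 40 mm; a neck rises from its rear to a level orange handle 18 wide, 26 high, x = -170 to -75, centre line 62 above the blade's underside; grip it from above near x = -110. Origin: blade underside, where a plate's middle should sit; x points to the tip, z up. 0.16 kg; it stands by itself, blade flat.
- cradle: fixed black stand for the lifter's handle: post 49 high, 24 long, with cheeks 9 higher, 28 apart. Origin: its underside's centre. The handle's rear (lifter x = -152) lies between the cheeks and the blade flat on the bench, pointing along cradle +x: the lifter's origin is then at x = 152, y = 0, z = 0 mm of the cradle.
- mat: fixed blue plastic mat on the bench, 200 (x) x 110 (y) x 2 mm. Origin: centre of its underside.
- panel (a point): centre of the lit panel, a pale yellow rectangle 130 (x) x 280 mm (y) flush in the flat top of the fixed white light table, 60 mm above the bench; x points away from the front edge, which faces the robot, z up. The table's top is 150 deep (x = -75 to 75) and reaches from y = -150 to y = 210; the lever stands at y = 175.
- lamp (a joint): lamp switch, a lever on the left end of the light table: 0 = off, leaning to the front (panel -x), 1.0 rad = on, fully over to panel +x; it stays where it is left, light to push
- lamp_tip (a point): tip of the red lever of the lamp switch (50 mm lever that swings in the panel's x-z plane)
- petri_dish: glass Petri dish 90 mm across, 16 high, beyond the plates; leave alone (origin: centre of its underside)
- beaker: glass beaker 66 mm across, 80 high; leave alone (origin: centre of its underside)
- strip_jar: small jar with a yellow cap, 48 mm across, 60 high; leave alone (origin: centre of its underside)
- flask: green glass conical flask, 70 mm across, 110 high; leave alone (origin: centre of its underside)
- slide_box: blue plastic slide box 70 x 80 x 30 mm; leave alone (origin: centre of its underside)
- dish: small white porcelain bowl, 60 mm across, 25 high; leave alone (origin: centre of its underside)
There are look-alikes about, which are no part of the job. Of the things shaped like the mat, the blue one is meant.

How it is judged:
On the way, in this order (a step that is already met when the one before it is completed fails the run):
1. all test plates stand on the lit panel (x of plate1 in the frame of panel between -0.031 and 0.031 m and y of plate1 in the frame of panel between -0.108 and 0.108 m and z of plate1 in the frame of panel between -0.004 and 0.004 m and angle between each of plate1, plate2, plate3's own z axis and vertical below 0.06 rad and x of plate2 in the frame of panel between -0.031 and 0.031 m and y of plate2 in the frame of panel between -0.108 and 0.108 m and z of plate2 in the frame of panel between -0.004 and 0.004 m and x of plate3 in the frame of panel between -0.031 and 0.031 m and y of plate3 in the frame of panel between -0.108 and 0.108 m and z of plate3 in the frame of panel between -0.004 and 0.004 m), for 0.2 s.
2. the lamp is switched on (value of joint lamp above 0.85 rad), for 0.2 s.
At the end, for the whole second after the job is handed in: Every plate level on the lit panel (centre within 31 mm of its middle in x, 108 mm in y); every bottle upright (0.1 rad), its base centre on the mat; lamp lever beyond 0.85 rad; lifter in its cradle (25 mm lengthways, 20 mm sideways, 0.2 rad), blade flat on the bench (all of step 1 and x of bottle1 in the frame of mat between -0.095 and 0.095 m and y of bottle1 in the frame of mat between -0.05 and 0.05 m and angle between each of bottle1, bottle2, lifter's own z axis and vertical below 0.1 rad and height (world z) of each of bottle1, bottle2, lifter below 0.008 m and linear speed of each of bottle1, bottle2 below 0.02 m/s and x of bottle2 in the frame of mat between -0.095 and 0.095 m and y of bottle2 in the frame of mat between -0.05 and 0.05 m and value of joint lamp above 0.85 rad and x of lifter in the frame of cradle between 0.127 and 0.177 m and y of lifter in the frame of cradle between -0.02 and 0.02 m and angle between the x axis of lifter and the x axis of cradle, either way round below 0.2 rad); the robot touches nothing.
It fails at once if the gripper's fingers touch a test plate (contact force between the fingers and plate1 above 1 N or contact force between the fingers and plate2 above 1 N or contact force between the fingers and plate3 above 1 N).
It fails at once if a test plate is tipped by more than 0.5 rad (angle between any of plate1, plate2, plate3's own z axis and vertical above 0.5 rad).
It fails at once if another thing on the bench is moved by more than 4 cm (distance of any of petri_dish, beaker, strip_jar, flask, slide_box, dish from where it was at the start of the episode above 0.04 m).
Of plate1, plate2, plate3 only 2 to 3 are there at a start; the rules pass over those that are not, and their reading is None.
Of bottle1, bottle2 only 1 to 2 are there at a start; the rules pass over those that are not, and their reading is None.
At some moment in a run one of plate1, plate2, plate3, bottle1, bottle2 may be knocked a few centimetres aside while the robot is not near it.
It also fails if it takes over 210 s, if anything falls off the work surface, if the arm or the gripper's body presses on something with over 40 N, if the wrist force passes 120 N, or if a joint passes its speed limit or range.

### The arm

A 6-joint arm with a two-finger parallel gripper is mounted at the origin on the work surface. World frame = base frame: x ahead of the robot, y to its left, z up, the work surface at z = 0. Lengths are in m, angles in rad, forces in N, time in s.
With the tool pointing down it reaches from about 0.35 to 0.775 m from the base axis. Payload 7.3 kg.
Tool frame: the origin (TCP) lies at the very end of the fingers, on their centre line; the grasp point (between the pads) lies 19 mm behind it; z points along the fingers, y is the line along which they close (so a half turn about z gives the same grasp; the last joint's range is limited). The gripper opens to 92 mm and grips with 3 to 60 N. Pads are 19 mm wide; open, the fingers measure 130 mm over their backs; the gripper's body (75 mm by 190 mm) begins 47 mm behind the grasp point.
Start: joints at [-1.397, 0.342, 1.524, -0, 1.275, -0.146], TCP at [0.165, -0.498, 0.227] pointing down, gripper open.
Joint ranges: [-2.53, 2.53], [-0.77, 2.02], [0.04, 2.7], [-1, 4.14], [0.28, 2.66], [-3.11, 3.11]. Speed limits (rad/s): [2.57, 2.57, 3.14, 3.14, 3.14, 3.14].

### API

Orientations are given as [roll, pitch, yaw] about the fixed x, y, z axes, in that order (R = Rz(yaw) Ry(pitch) Rx(roll)).
In Python, from cell import telemetry, eyes, job gives the robot as it stands.
- The arm moves only by the tool apply_moves, never from a script. Its arguments are lists of equal length, an entry for each row: "delta_pos": the shift along the world's x, y, z each as a share of 0.4 m, from -1 to 1, a list of three; "dr": the turn, a rotation vector about the world's x, y, z each as a share of 0.5 rad, from -1 to 1, a list of three; "jaw": the opening, from 0 (shut) to 1 (fully open). A call has 1 to 8 rows; each row is the pose to reach, as a shift and turn from the pose commanded when the call began; what a row does not reach only later rows make up. A row lasts 1/12 s, in which the tool goes at most 41.7 mm and 7.16 degrees, less where a joint would pass 70% of its speed; a pose out of reach is approached as far as the arm can. A call with a number of a shift or a turn outside -1 to 1 is refused whole. A call with a gripper value outside its range is refused whole. The fingers move at their own pace and stop on an object; "force" is the grip in N (left out, the last holds). Time passes only in rows, so rows that repeat a pose let the fingers close. It gives the time, the measured TCP pose, the force, the opening and the grip force at its end, in the units of the state.
- telemetry.observe(): the state, without advancing time (a new reading comes with each control period).
- eyes.read_camera(name): name is "side" or "top"; returns the picture (400x640x3 uint8, red, green, blue); there is no depth.
- eyes.camera_model(name): a dict with "vertical_fov" (degrees; the focal length in pixels is half the picture's height over the tangent of half this angle, whatever the lens; pixels are square), "cx", "cy" (the principal point, pixels), "rvec" (rotation vector, rad) and "tvec" (3), from world to camera coordinates, as OpenCV has them. Camera axes: x right, y down, z forward; pixel columns grow to the right and rows downward; lengths in m; the calibration is good to about 2 mm. A picture is of the moment at which its call begins. camera_model takes no time and is no camera call.
- job.hand_in(): hands the job in; it is judged then, once.
The state is a dict: "time": time; "qpos": joint angles; "qvel": joint speeds; "joint_efforts": joint torques, N m; "tool_pos": TCP position; "tool_rot": TCP orientation; "contact_force": force on the tool from outside, world axes, zero at the start; "torque": the same for the moment, N m; "opening": finger opening in m; "grip_force": force on a finger pad.
Only numpy, scipy, OpenCV 4.12 (cv2) and the standard library are available. Lean on these libraries where they do the work, as an engineer would, in place of code of your own. Each camera call takes 0.05 s, during which the arm holds its last target. There are 200 camera calls.

## Working session

There is one attempt and no reset: what is moved stays moved. The work goes in short steps, Python scripts to look and compute and a tool call to move; the robot and the scene stay as the last step left them, time stands still between calls to the robot, and variables do not carry over. Pictures are saved under pics/ and viewed, at most 14 in all, crops included, and the job is handed in when it is done.

Besides the shell and the picture viewer there is one more tool, called after ">>>" as name(argument=value, ...), one argument or row to a line, values as JSON. apply_moves: Moves the arm, as the interface text tells. Its arguments: {"type":"object","properties":{"delta_pos":{"type":"array"},"dr":{"type":"array"},"jaw":{"type":"array"},"force":{"type":"number"}},"required":["delta_pos","dr","jaw"]}

```bash
mkdir -p pics; ls; python3 - <<'E'
from cell import telemetry, eyes, job
import cv2
for n in("top","side"):
    im=eyes.read_camera(n); cv2.imwrite(f"pics/{n}0.png",cv2.resize(im[:,:,::-1],(800,500),interpolation=cv2.INTER_CUBIC)); cv2.imwrite(f"raw_{n}0.png",im[:,:,::-1])
    print(n,eyes.camera_model(n))
print(telemetry.observe())
E
```

```text
pics
top {'vertical_fov': 50.687188220376065, 'cx': 321.305610159222, 'cy': 192.32640619108892, 'rvec': array([ 2.15778656, -2.2040439 ,  0.05246963]), 'tvec': array([0.00544441, 0.50011781, 1.30102515])}
side {'vertical_fov': 42.305290665978355, 'cx': 315.90462026614586, 'cy': 201.52642545367019, 'rvec': array([ 0.5814693 , -2.60882046,  1.30306329]), 'tvec': array([0.42710149, 0.2264862 , 1.36403601])}
{'time': 0.1, 'qpos': array([-1.39700469e+00,  3.42598340e-01,  1.52486977e+00, -2.06471141e-05,
        1.27537877e+00, -1.46022371e-01]), 'qvel': array([-3.06818002e-05, -1.06164459e-03, -1.18269945e-03,  7.08272289e-06,
       -7.30983844e-04,  1.63059535e-03]), 'joint_efforts': array([ 1.81926644e-03, -4.32003272e+01, -2.44692779e+01,  7.18835159e-02,
        5.26103773e-02, -5.97960388e-05]), 'tool_pos': array([ 0.1650004 , -0.49804586,  0.2261609 ]), 'tool_rot': array([-3.14034891e+00, -1.62959401e-04,  3.19819933e-01]), 'contact_force': array([ 0.15308703, -0.97899431,  0.86032968]), 'torque': array([0.00550771, 0.03376372, 0.03581828]), 'grip_force': 0.0, 'opening': 0.09153509549609083}
```

View pics/top0.png

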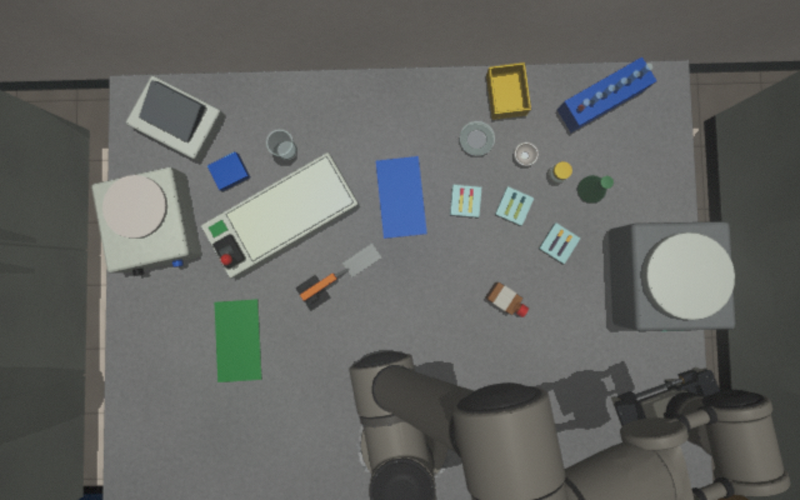

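View pics/side0.png

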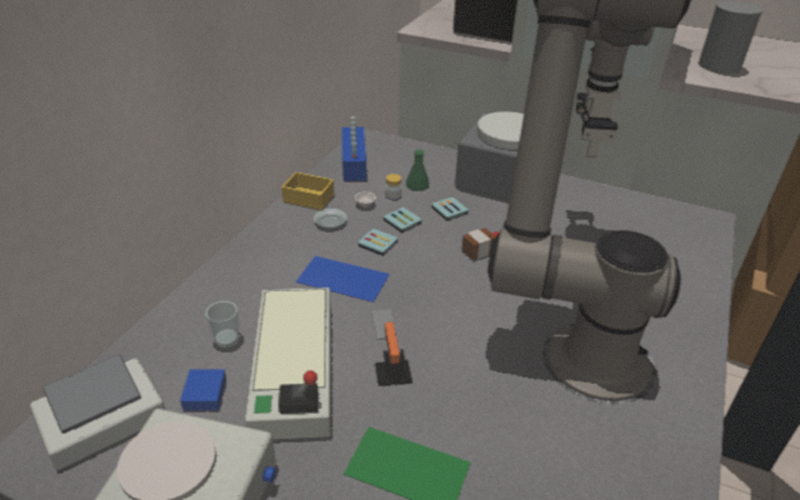

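The top picture shows three plates at (466,201), (515,206) and (560,243), the fallen bottle with the red cap at (507,299), and the lifter from (315,290) to (362,260). The light table is at (280,215) with the lever at (227,258).

Possible confusions:
- **Mat:** blue at (400,197), green look-alike at (238,340). I choose the blue one.
- **Other blue things:** slide box at (228,170), rack at (608,95).
- **Table look-alikes:** scales at (172,117) and (145,215). The light table is the one with the pale yellow panel.

Next I'll take close crops.

```bash
cat > h.py <<'E'
import numpy as np, cv2
from cell import telemetry, eyes, job
def model(n):
    m=eyes.camera_model(n); f=200/np.tan(np.radians(m["vertical_fov"]/2))
    return np.array([[f,0,m["cx"]],[0,f,m["cy"]],[0,0,1]]),cv2.Rodrigues(m["rvec"])[0],np.array(m["tvec"])
def world(n,uv,z):
    K,R,t=model(n); d=R.T@np.linalg.solve(K,[uv[0],uv[1],1.]); c=-R.T@t
    return c+d*(z-c[2])/d[2]
def pix(n,P):
    K,R,t=model(n); p=K@(R@np.array(P,float)+t); return p[:2]/p[2]
def crop(n,name,x0,y0,w,h,s):
    im=eyes.read_camera(n)[:,:,::-1]
    cv2.imwrite(f"pics/{name}.png",cv2.resize(np.ascontiguousarray(im[y0:y0+h,x0:x0+w]),None,fx=s,fy=s,interpolation=cv2.INTER_CUBIC))
def st():
    o=telemetry.observe(); print(round(o["time"],2),o["tool_pos"].round(4),o["tool_rot"].round(4),round(o["opening"],4),o["contact_force"].round(1),o["qpos"].round(2))
E
python3 - <<'E'
from h import *
crop("top","a",160,112,190,145,4)
crop("top","b",344,96,160,165,3.6)
E
```

```text
(no output)
```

View pics/a.png

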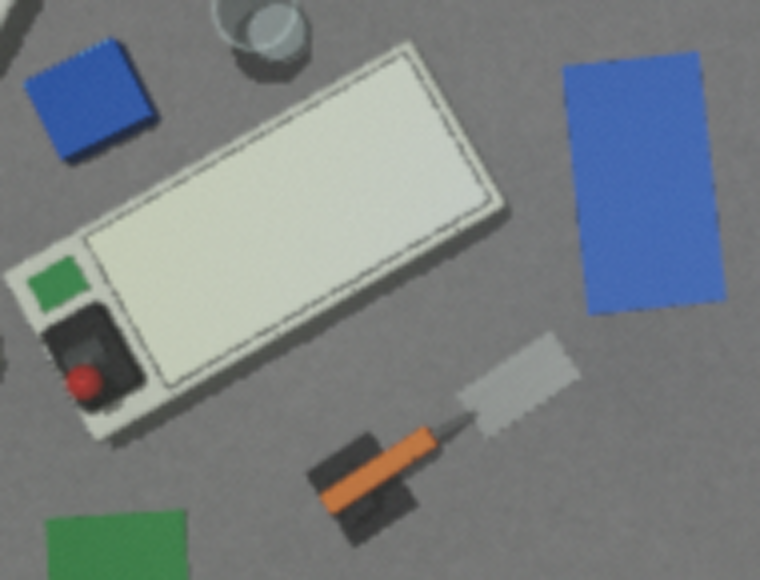

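View pics/b.png

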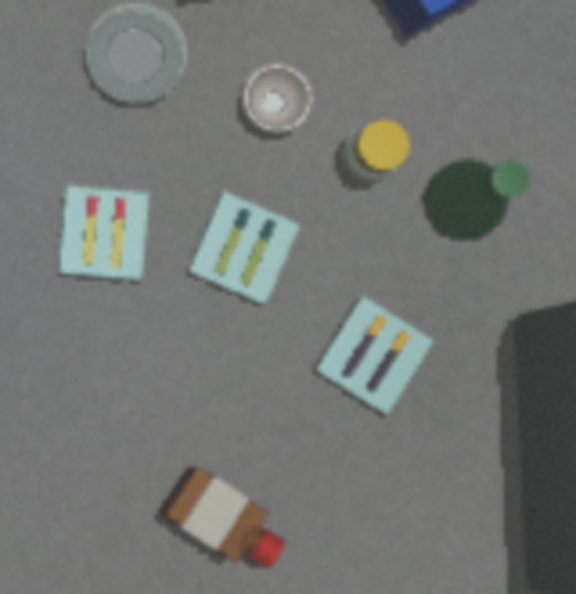

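Crop a shows the panel corners at (83,240), (406,52), (492,203) and (172,387). The blade corners are at (551,332), (580,377), (488,438) and (457,394), the handle runs from (325,505) to (433,437), and the lever tip is at (85,382). Crop b shows three plates with their strips along x. The bottle body runs from (182,493) to (250,540) with its cap at (267,548).

```bash
python3 - <<'E'
from h import *
A=lambda p:((p[0]+.5)/4-.5+160,(p[1]+.5)/4-.5+112)
B=lambda p:((p[0]+.5)/3.6-.5+344,(p[1]+.5)/3.6-.5+96)
def q(name,f,pts,z):
    w=np.array([world("top",f(p),z) for p in pts])[:,:2]
    e=np.roll(w,-1,0)-w
    print(name,"c",w.mean(0).round(4),"len",np.linalg.norm(e,axis=1).round(4),"ang",np.degrees(np.arctan2(e[:,1],e[:,0])).round(1)); print(w.round(3).tolist())
q("panel",A,[(83,240),(406,52),(492,203),(172,387)],.06)
q("table",A,[(5,275),(408,42),(507,207),(98,438)],.06)
q("blade",A,[(551,332),(580,377),(488,438),(457,394)],.003)
q("handle",A,[(434,437),(325,505)],.075)
q("cradle",A,[(308,475),(372,433),(417,503),(352,546)],.049)
q("mat",A,[(563,67),(698,52),(725,300),(590,314)],.002)
q("p1",B,[(68,186),(149,191),(142,279),(60,273)],.014)
q("p2",B,[(226,192),(299,230),(264,304),(190,270)],.014)
q("p3",B,[(364,297),(433,342),(388,415),(317,370)],.014)
q("bottle top face",B,[(200,467),(269,512),(236,560),(167,505)],.05)
q("cap",B,[(267,548),(182,490)],.03)
q("lever",A,[(85,382),(0,0)],.105)
for n,p,z in (("petri",(136,53),.016),("dish",(277,98),.025),("jar",(384,145),.06),("flask",(511,178),.11)): print(n,world("top",B(p),z).round(3))
print("beaker",world("top",A((258,10)),.08).round(3),"slide",world("top",A((92,98)),.03).round(3))
# verify with side camera: project lifter/plate corners
E
```

```text
panel c [0.5814 0.2646] len [0.284  0.1338 0.2787 0.1319] ang [ -60.8 -151.4  118.8   30.9]
[[0.57, 0.421], [0.708, 0.174], [0.591, 0.11], [0.457, 0.354]]
table c [0.5668 0.2903] len [0.3535 0.1482 0.3542 0.1439] ang [ -60.9 -150.2  118.4   29.6]
[[0.544, 0.481], [0.716, 0.172], [0.588, 0.098], [0.419, 0.41]]
blade c [0.454  0.0965] len [0.0423 0.0866 0.0424 0.0885] ang [-148.3  122.4   34.3  -57.7]
[[0.495, 0.071], [0.459, 0.048], [0.413, 0.122], [0.448, 0.145]]
handle c [0.3904 0.1946] len [0.0951 0.0951] ang [120.8 -59.2]
[[0.415, 0.154], [0.366, 0.235]]
cradle c [0.3764 0.2124] len [0.0579 0.0632 0.0587 0.0634] ang [ -57.9 -147.9  122.3   31.3]
[[0.388, 0.254], [0.419, 0.205], [0.365, 0.171], [0.334, 0.221]]
mat c [ 0.6123 -0.005 ] len [0.1081 0.1991 0.107  0.1984] ang [ -85.  -175.2   94.7    5.2]
[[0.707, 0.058], [0.716, -0.05], [0.518, -0.067], [0.509, 0.04]]
p1 c [ 0.5978 -0.1683] len [0.0706 0.0773 0.0713 0.0766] ang [-94.9 173.8  84.5  -6.7]
[[0.639, -0.137], [0.633, -0.208], [0.556, -0.199], [0.563, -0.128]]
p2 c [ 0.5804 -0.2892] len [0.0711 0.0716 0.0702 0.0753] ang [-119.2  153.    63.8  -26.3]
[[0.631, -0.275], [0.596, -0.337], [0.532, -0.304], [0.563, -0.241]]
p3 c [ 0.4849 -0.3984] len [0.0704 0.0745 0.0717 0.0756] ang [-124.9  146.5   56.   -34.5]
[[0.536, -0.391], [0.496, -0.448], [0.434, -0.407], [0.474, -0.348]]
bottle top face c [ 0.3562 -0.2521] len [0.0682 0.0487 0.0729 0.0422] ang [-124.5  143.7   50.1  -42.5]
[[0.393, -0.238], [0.354, -0.295], [0.315, -0.266], [0.362, -0.21]]
cap c [ 0.3484 -0.2609] len [0.0864 0.0864] ang [  54.4 -125.6]
[[0.323, -0.296], [0.374, -0.226]]
lever c [0.6022 0.4358] len [0.2913 0.2913] ang [  12.6 -167.4]
[[0.46, 0.404], [0.744, 0.468]]
petri [ 0.755 -0.2    0.016]
dish [ 0.71  -0.319  0.025]
jar [ 0.66 -0.4   0.06]
flask [ 0.621 -0.485  0.11 ]
beaker [0.739 0.282 0.08 ] slide [0.685 0.425 0.03 ]
```

Choice: bottle2 (red cap), fallen at about (0.356,-0.252) with its axis at -127°. Three plates and the blue mat. First I move above the bottle and turn the wrist to suit.

>>> apply_moves(
  delta_pos=[
    [0.05,0.07,0],
    [0.12,0.16,0],
    [0.2,0.26,0],
    [0.28,0.36,0],
    [0.36,0.46,0],
    [0.42,0.54,-0.05],
    [0.46,0.59,-0.08],
    [0.467,0.601,-0.1],
  ],
  dr=[
    [0,0,0.1],
    [0,0,0.25],
    [0,0,0.4],
    [0,0,0.55],
    [0,0,0.7],
    [0,0,0.85],
    [0,0,1],
    [0,0,1],
  ],
  jaw=[1,1,1,1,1,1,1,1],
  force=30,
)

```text
time: 0.87
tool_pos: [0.3534, -0.2553, 0.1867]
tool_rot: [3.14, -0.001, 0.825]
contact_force: [0.4, 0.1, -0.6]
opening: 0.0921
grip_force: 0.0
```

>>> apply_moves(
  delta_pos=[
    [0,0,0],
    [0,0,0],
    [0,0,-0.05],
    [0,0,-0.1],
    [0,0,-0.1],
  ],
  dr=[
    [0,0,0.1],
    [0,0,0.21],
    [0,0,0.21],
    [0,0,0.21],
    [0,0,0.21],
  ],
  jaw=[1,1,1,1,1],
)

```text
time: 1.28
tool_pos: [0.3504, -0.2563, 0.144]
tool_rot: [-3.136, -0.001, 0.925]
contact_force: [-1.1, 0.6, 0.5]
opening: 0.092
grip_force: 0.0
```

```bash
python3 - <<'E'
from h import *
st(); print(telemetry.observe()["qpos"])
crop("top","c",370,190,90,80,6)
print(world("top",(0,0),0))
E
```

```text
1.28 [ 0.3504 -0.2563  0.144 ] [-3.1357e+00 -1.0000e-03  9.2510e-01] 0.092 [-1.1  0.6  0.5] [-0.81  0.28  1.88 -0.    0.99 -0.16]
[-8.08398763e-01  2.76193557e-01  1.87781581e+00 -1.13852232e-05
  9.93553083e-01 -1.62660006e-01]
[1.15910075 1.0406277  0.        ]
```

View pics/c.png

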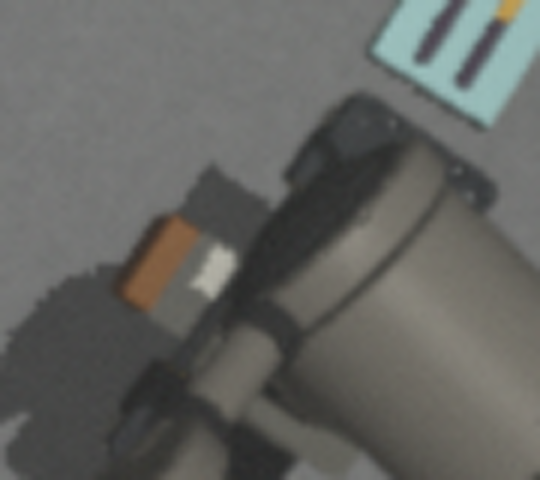

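The gripper straddles the bottle across its width, with the base at crop (150,255) and the axis in line with the tool. I lower, close and lift.

>>> apply_moves(
  delta_pos=[
    [0,0,-0.06],
    [0,0,-0.14],
    [0,0,-0.22],
    [0,0,-0.28],
    [0,0,-0.32],
    [0,0,-0.34],
    [0,0,-0.34],
  ],
  dr=[
    [0,0,0],
    [0,0,0],
    [0,0,0],
    [0,0,0],
    [0,0,0],
    [0,0,0],
    [0,0,0],
  ],
  jaw=[1,1,1,1,1,1,1],
)

```text
time: 1.92
tool_pos: [0.3517, -0.258, 0.0102]
tool_rot: [-3.14, -0.0, 0.925]
contact_force: [-0.6, -0.1, -0.6]
opening: 0.0921
grip_force: 0.0
```

>>> apply_moves(
  delta_pos=[
    [0,0,0],
    [0,0,0],
    [0,0,0],
    [0,0,0],
    [0,0,0],
    [0,0,0],
    [0,0,0],
    [0,0,0],
  ],
  dr=[
    [0,0,0],
    [0,0,0],
    [0,0,0],
    [0,0,0],
    [0,0,0],
    [0,0,0],
    [0,0,0],
    [0,0,0],
  ],
  jaw=[0.3,0.3,0.3,0.3,0.3,0.3,0.3,0.3],
  force=40,
)

```text
time: 2.58
tool_pos: [0.3516, -0.2577, 0.0109]
tool_rot: [-3.141, -0.0, 0.925]
contact_force: [-2.3, 2.2, 5.3]
opening: 0.05
grip_force: 39.8
```

>>> apply_moves(
  delta_pos=[
    [0,0,0],
    [0,0,0.03],
    [0,0,0.1],
    [0,0,0.18],
    [0,0,0.26],
    [0,0,0.34],
    [0,0,0.4],
    [0,0,0.42],
  ],
  dr=[
    [0,0,0],
    [0,0,0],
    [0,0,0.1],
    [0,0,0.25],
    [0,0,0.45],
    [0,0,0.65],
    [0,0,0.85],
    [0,0,1],
  ],
  jaw=[0.3,0.3,0.3,0.3,0.3,0.3,0.3,0.3],
)

```text
time: 3.25
tool_pos: [0.3531, -0.2591, 0.1822]
tool_rot: [3.137, 0.004, 1.43]
contact_force: [0.0, -1.2, -2.0]
opening: 0.0501
grip_force: 39.7
```

```bash
python3 - <<'E'
from h import *
st(); print(telemetry.observe()["qpos"],telemetry.observe()["grip_force"])
E
```

```text
3.25 [ 0.3531 -0.2591  0.1822] [3.1366 0.0038 1.43  ] 0.0501 [ 0.  -1.2 -2. ] [-0.81  0.23  1.82  0.    1.09 -0.67]
[-8.08559172e-01  2.26316503e-01  1.82251544e+00  6.54809491e-05
  1.08650218e+00 -6.67780784e-01] 39.73709285259247
```

>>> apply_moves(
  delta_pos=[
    [0.04,0.04,0.02],
    [0.12,0.12,0.06],
    [0.21,0.21,0.1],
    [0.3,0.3,0.14],
    [0.39,0.39,0.17],
    [0.48,0.48,0.17],
    [0.56,0.56,0.17],
    [0.6,0.6,0.17],
  ],
  dr=[
    [0,0,0.1],
    [0,0,0.25],
    [0,0,0.4],
    [0,0,0.55],
    [0,0,0.7],
    [0,0,0.85],
    [0,0,0.95],
    [0,0,1],
  ],
  jaw=[0.3,0.3,0.3,0.3,0.3,0.3,0.3,0.3],
)

```text
time: 3.92
tool_pos: [0.5696, -0.0396, 0.2454]
tool_rot: [3.141, 0.0, 1.928]
contact_force: [1.2, -0.7, -2.2]
opening: 0.0499
grip_force: 39.7
```

>>> apply_moves(
  delta_pos=[
    [0,0,0],
    [0,0,0],
    [0,0,0],
    [0,0,0],
    [0,0,0],
    [0,0,0],
  ],
  dr=[
    [0,0,0.15],
    [0,0,0.35],
    [0,0,0.55],
    [0,0,0.75],
    [0,0,0.9],
    [0,0,1],
  ],
  jaw=[0.3,0.3,0.3,0.3,0.3,0.3],
)

```text
time: 4.42
tool_pos: [0.5682, -0.0413, 0.2445]
tool_rot: [-3.141, -0.001, 2.429]
contact_force: [0.3, 0.0, -2.2]
opening: 0.0502
grip_force: 39.7
```

>>> apply_moves(
  delta_pos=[
    [0,0,0],
    [0,0,0],
    [0,0,0],
    [0,0,0],
    [0,0,0],
    [0,0,0],
  ],
  dr=[
    [0,0,0.15],
    [0,0,0.35],
    [0,0,0.55],
    [0,0,0.75],
    [0,0,0.9],
    [0,0,1],
  ],
  jaw=[0.3,0.3,0.3,0.3,0.3,0.3],
)

```text
time: 4.92
tool_pos: [0.5682, -0.0414, 0.2446]
tool_rot: [3.141, -0.001, 2.929]
contact_force: [0.1, 0.9, -3.3]
opening: 0.0502
grip_force: 39.7
```

>>> apply_moves(
  delta_pos=[
    [0,0,0],
    [0,0,0],
    [0,0,0],
    [0,0,0],
    [0,0,0],
    [0,0,0],
  ],
  dr=[
    [0,-0.1,0.05],
    [0,-0.3,0.1],
    [0,-0.5,0.15],
    [0,-0.7,0.15],
    [0,-0.9,0.15],
    [0,-1,0.15],
  ],
  jaw=[0.3,0.3,0.3,0.3,0.3,0.3],
)

```text
time: 5.42
tool_pos: [0.5663, -0.0412, 0.2442]
tool_rot: [3.044, 0.493, 2.976]
contact_force: [-0.4, -0.5, -2.0]
opening: 0.05
grip_force: 39.7
```

```bash
cat > fit.py <<'E'
from h import *
# planar chain: r'=sqrt(r^2-.076^2)=a1+L2 s2+L3 s23+Lt s(sum); z=d1+L2 c2+L3 c23+Lt c(sum)
D=[([.342598,1.52487,1.275379],[.1650004,-.49804586,.2261609]),([.276194,1.877816,.993553],[.3504,-.2563,.144]),([.226317,1.822515,1.086502],[.3531,-.2591,.1822])]
E
python3 - <<'E'
from fit import *
st(); o=telemetry.observe(); print(o["qpos"])
D.append((o["qpos"][[1,2,4]],o["tool_pos"]))
A=[];b=[]
for q,p in D:
    s2,s23,ss=q[0],q[0]+q[1],sum(q)
    A+=[[np.sin(s2),np.sin(s23),np.sin(ss),0,1],[np.cos(s2),np.cos(s23),np.cos(ss),1,0]]; b+=[np.sqrt(p[0]**2+p[1]**2-.076**2),p[2]]
x,res,rk,sv=np.linalg.lstsq(A,b,rcond=None); print(x,rk,sv,A@x-b)
E
```

```text
5.42 [ 0.5663 -0.0412  0.2442] [3.0444 0.4928 2.9762] 0.05 [-0.4 -0.5 -2. ] [-0.3   0.16  1.83  0.25  0.68 -1.89]
[-0.29782422  0.16402355  1.8327646   0.25370525  0.68296146 -1.88738665]
[ 0.57897433  0.37685522  0.36489565  0.15673116 -0.03780162] 5 [3.54286137 2.7075056  0.30173101 0.1463658  0.07128918] [-0.00250197  0.00083274  0.00503673 -0.00266426 -0.00231137  0.00048587
 -0.00022339  0.00134565]
```

```bash
cat > kin.py <<'E'
from h import *
from scipy.optimize import least_squares
from scipy.spatial.transform import Rotation as R
def fk(q,p):
    L2,L3,Lt,d1,off,a3=p
    r1=R.from_euler('z',q[0]); ra=r1*R.from_euler('y',q[1]); rb=r1*R.from_euler('y',q[1]+q[2])
    rt=rb*R.from_euler('z',q[3])*R.from_euler('y',q[4])*R.from_euler('z',q[5]+np.pi/2)
    x=np.array([0,0,d1])+r1.apply([0,off,0])+ra.apply([0,0,L2])+rb.apply([a3,0,L3])+rt.apply([0,0,Lt])
    return x,rt
D=[([-1.39700469,.34259834,1.52486977,0,1.27537877,-.146022371],[.1650004,-.49804586,.2261609]),
([-.808398763,.276193557,1.87781581,0,.993553083,-.16266],[.3504,-.2563,.144]),
([-.808559172,.226316503,1.82251544,0,1.08650218,-.667780784],[.3531,-.2591,.1822]),
([-.29782422,.16402355,1.8327646,.25370525,.68296146,-1.88738665],[.5663,-.0412,.2442])]
f=least_squares(lambda p:np.concatenate([fk(q,p)[0]-x for q,x in D]),[.4,.4,.3,.2,.076,0])
P=f.x
if __name__=="__main__":
    print(P.round(4),np.abs(f.fun).max())
    print(fk(D[3][0],P)[1].as_euler('xyz'),"vs 3.044 .493 2.976")
E
python3 kin.py
```

```text
[0.5062 0.3796 0.318  0.2229 0.0764 0.0466] 5.1250555544113396e-05
[3.04437412 0.49283221 2.9762122 ] vs 3.044 .493 2.976
```

```bash
cat > ik.py <<'E'
from kin import *
lo=np.array([-2.53,-.77,.04,-1,.28,-3.11]);hi=np.array([2.53,2.02,2.7,4.14,2.66,3.11])
def ik(x,rt,q0):
    def e(q):
        a,b=fk(q,P); return np.concatenate([(a-x)*3,(b.inv()*rt).as_rotvec()])
    s=least_squares(e,np.clip(q0,lo+.01,hi-.01),bounds=(lo+.02,hi-.02)); return s.x,np.abs(s.fun).max()
def bottleR(phi,T):   # tool z: azimuth phi, T from down; bottle axis = -tool x
    h=np.array([np.cos(phi),np.sin(phi),0]);u=np.array([0,0,1.])
    z=h*np.sin(T)-u*np.cos(T); x=-(h*np.cos(T)+u*np.sin(T))
    return R.from_matrix(np.array([x,np.cross(z,x),z]).T)
E
python3 - <<'E'
from ik import *
o=telemetry.observe(); q0=o["qpos"]; T=np.radians(78)
for base in ([.62,-.005,.006],[.56,-.005,.006]):
  for d in range(-180,180,20):
    rt=bottleR(np.radians(d),T); x=np.array(base)-rt.apply([.0425,0,-.014])
    best=min((ik(x,rt,np.array([a,.3,1.8,b,1.2,c])) for a in(-.3,.3) for b in(-.8,1.5,3) for c in(-2,0,2)),key=lambda s:s[1])
    if best[1]<2e-3: print(base[0],d,best[0].round(2),x.round(3))
E
```

```text
0.62 -140 [ 0.12  1.5   0.35 -0.9   2.39  0.7 ] [ 0.603 -0.019  0.045]
0.62 -120 [ 0.21  1.34  0.75 -0.96  2.06  0.76] [ 0.609 -0.025  0.045]
0.62 -40 [0.25 1.01 2.   4.12 1.29 1.46] [ 0.637 -0.019  0.045]
0.62 -20 [0.05 1.03 2.2  3.53 1.44 1.61] [ 0.641 -0.013  0.045]
0.62 0 [-0.25  1.05  2.28  2.9   1.54  1.53] [ 0.643 -0.005  0.045]
0.62 20 [-0.5   1.03  2.2   2.3   1.41  1.51] [0.641 0.003 0.045]
0.62 40 [-0.62  1.01  1.99  1.79  1.33  1.71] [0.637 0.009 0.045]
0.62 60 [-0.63  1.04  1.72  1.39  1.42  1.96] [0.631 0.015 0.045]
0.62 80 [-0.59  1.11  1.42  1.11  1.63  2.13] [0.624 0.017 0.045]
0.62 100 [-0.51  1.22  1.09  0.93  1.9   2.22] [0.616 0.017 0.045]
0.62 120 [-0.42  1.34  0.74  0.79  2.2   2.26] [0.609 0.015 0.045]
0.62 140 [-0.31  1.51  0.33  0.7   2.53  2.26] [0.603 0.009 0.045]
0.56 -180 [-0.1   1.45  0.46 -0.18  2.58  1.4 ] [ 0.537 -0.005  0.045]
0.56 -160 [ 0.02  1.42  0.55 -0.52  2.46  1.08] [ 0.539 -0.013  0.045]
0.56 -140 [ 0.13  1.34  0.76 -0.73  2.23  0.94] [ 0.543 -0.019  0.045]
0.56 -120 [ 0.23  1.24  1.02 -0.88  1.97  0.92] [ 0.549 -0.025  0.045]
0.56 -20 [0.06 1.08 2.35 3.54 1.63 1.68] [ 0.581 -0.013  0.045]
0.56 0 [-0.3   1.13  2.43  2.84  1.76  1.45] [ 0.583 -0.005  0.045]
0.56 20 [-0.6   1.08  2.34  2.22  1.53  1.35] [0.581 0.003 0.045]
0.56 40 [-0.71  1.01  2.13  1.73  1.36  1.57] [0.577 0.009 0.045]
0.56 60 [-0.71  1.02  1.87  1.34  1.41  1.83] [0.571 0.015 0.045]
0.56 80 [-0.65  1.07  1.58  1.06  1.6   2.  ] [0.564 0.017 0.045]
0.56 100 [-0.56  1.15  1.29  0.86  1.84  2.09] [0.556 0.017 0.045]
0.56 120 [-0.45  1.24  1.01  0.69  2.09  2.1 ] [0.549 0.015 0.045]
0.56 140 [-0.33  1.34  0.75  0.5   2.34  2.01] [0.543 0.009 0.045]
0.56 160 [-0.22  1.42  0.54  0.23  2.53  1.79] [0.539 0.003 0.045]
```

Plan: the bottle can be stood up with the tool tilting back toward the robot at azimuth -165°. So I undo the tilt and turn the yaw to 0.26.

>>> apply_moves(
  delta_pos=[
    [0,0,0],
    [0,0,0],
    [0,0,0],
    [0,0,0],
    [0,0,0],
    [0,0,0],
  ],
  dr=[
    [0,0.15,-0.05],
    [0,0.35,-0.1],
    [0,0.55,-0.15],
    [0,0.75,-0.15],
    [0,0.9,-0.15],
    [0,1,-0.15],
  ],
  jaw=[0.3,0.3,0.3,0.3,0.3,0.3],
)

```text
time: 5.92
tool_pos: [0.569, -0.0414, 0.2448]
tool_rot: [-3.141, -0.004, 2.925]
contact_force: [-0.0, -0.4, -3.1]
opening: 0.0495
grip_force: 39.7
```

>>> apply_moves(
  delta_pos=[
    [0,0,0],
    [0,0,0],
    [0,0,0],
    [0,0,0],
    [0,0,0],
  ],
  dr=[
    [0,0,-0.2],
    [0,0,-0.4],
    [0,0,-0.6],
    [0,0,-0.8],
    [0,0,-1],
  ],
  jaw=[0.3,0.3,0.3,0.3,0.3],
)

```text
time: 6.33
tool_pos: [0.5682, -0.0414, 0.2445]
tool_rot: [-3.141, -0.001, 2.42]
contact_force: [-1.1, -0.1, -1.8]
opening: 0.0499
grip_force: 39.7
```

>>> apply_moves(
  delta_pos=[
    [0,0,0],
    [0,0,0],
    [0,0,0],
    [0,0,0],
    [0,0,0],
  ],
  dr=[
    [0,0,-0.2],
    [0,0,-0.4],
    [0,0,-0.6],
    [0,0,-0.8],
    [0,0,-1],
  ],
  jaw=[0.3,0.3,0.3,0.3,0.3],
)

```text
time: 6.75
tool_pos: [0.5682, -0.0414, 0.2446]
tool_rot: [-3.141, -0.001, 1.92]
contact_force: [1.2, -0.4, -2.3]
opening: 0.0502
grip_force: 39.7
```

>>> apply_moves(
  delta_pos=[
    [0,0,0],
    [0,0,0],
    [0,0,0],
    [0,0,0],
    [0,0,0],
  ],
  dr=[
    [0,0,-0.2],
    [0,0,-0.4],
    [0,0,-0.6],
    [0,0,-0.8],
    [0,0,-1],
  ],
  jaw=[0.3,0.3,0.3,0.3,0.3],
)

```text
time: 7.17
tool_pos: [0.5682, -0.0414, 0.2446]
tool_rot: [-3.14, -0.0, 1.42]
contact_force: [0.1, -0.3, -2.1]
opening: 0.0496
grip_force: 39.7
```

>>> apply_moves(
  delta_pos=[
    [0,0,0],
    [0,0,0],
    [0,0,0],
    [0,0,0],
    [0,0,0],
  ],
  dr=[
    [0,0,-0.2],
    [0,0,-0.4],
    [0,0,-0.6],
    [0,0,-0.8],
    [0,0,-1],
  ],
  jaw=[0.3,0.3,0.3,0.3,0.3],
)

```text
time: 7.58
tool_pos: [0.5682, -0.0414, 0.2446]
tool_rot: [-3.14, 0.001, 0.92]
contact_force: [-0.4, 0.4, -2.9]
opening: 0.05
grip_force: 39.7
```

>>> apply_moves(
  delta_pos=[
    [0,0,0],
    [0,0,0],
    [0,0,0],
    [0,0,0],
    [0,0,0],
  ],
  dr=[
    [0,0,-0.2],
    [0,0,-0.4],
    [0,0,-0.6],
    [0,0,-0.8],
    [0,0,-1],
  ],
  jaw=[0.3,0.3,0.3,0.3,0.3],
)

```text
time: 8.0
tool_pos: [0.5682, -0.0414, 0.2446]
tool_rot: [-3.141, 0.001, 0.42]
contact_force: [-0.4, 0.5, -1.6]
opening: 0.05
grip_force: 39.7
```

>>> apply_moves(
  delta_pos=[
    [0,0,0],
    [0,0,0],
    [0,0,0],
  ],
  dr=[
    [0,0,-0.2],
    [0,0,-0.33],
    [0,0,-0.33],
  ],
  jaw=[0.3,0.3,0.3],
)

```text
time: 8.25
tool_pos: [0.5682, -0.0414, 0.2446]
tool_rot: [-3.141, 0.001, 0.257]
contact_force: [-0.1, 0.5, -1.9]
opening: 0.05
grip_force: 39.7
```

```bash
python3 - <<'E'
from ik import *
st(); o=telemetry.observe(); q=o["qpos"]
# path: tilt first about TCP moving up/out, then descend
phi=np.radians(-165)
for base in ([.55,-.02],[.57,-.02]):
 for Td in (74,78):
  qq=q.copy(); x0=o["tool_pos"]
  for k in np.linspace(0,1,7):
    T=np.radians(Td)*k; rt=bottleR(phi,T); xe=np.array([*base,.14])-rt.apply([.0425,0,-.014])
    x=xe if k==1 else x0+(xe-x0)*k; qq,e=ik(x,rt,qq); print(Td,round(k,2),x.round(3),qq.round(2),round(e,4))
  for z in (.08,.03,.012,.004):
    x=np.array([*base,z])-rt.apply([.0425,0,-.014]); qq,e=ik(x,rt,qq); print(z,x.round(4),qq.round(2),round(e,4))
E
```

```text
8.25 [ 0.5682 -0.0414  0.2446] [-3.1411e+00  1.1000e-03  2.5750e-01] 0.05 [-0.1  0.5 -1.9] [-0.21  0.41  1.37 -0.    1.36  1.11]
74 0.0 [ 0.568 -0.041  0.245] [-0.21  0.41  1.37 -0.    1.36  1.1 ] 0.0
74 0.17 [ 0.558 -0.04   0.226] [-0.16  0.53  1.24 -0.09  1.57  1.16] 0.0
74 0.33 [ 0.548 -0.038  0.211] [-0.12  0.66  1.12 -0.16  1.77  1.19] 0.0
74 0.5 [ 0.539 -0.036  0.2  ] [-0.09  0.79  1.   -0.22  1.96  1.2 ] 0.0
74 0.67 [ 0.531 -0.034  0.19 ] [-0.06  0.92  0.88 -0.29  2.15  1.19] 0.0
74 0.83 [ 0.527 -0.031  0.183] [-0.04  1.05  0.78 -0.38  2.34  1.16] 0.0
74 1.0 [ 0.526 -0.027  0.177] [-0.03  1.18  0.68 -0.48  2.51  1.09] 0.0
0.08 [ 0.5257 -0.0265  0.117 ] [-0.03  1.25  0.68 -0.44  2.44  1.14] 0.0
0.03 [ 0.5257 -0.0265  0.067 ] [-0.03  1.32  0.67 -0.42  2.39  1.17] 0.0
0.012 [ 0.5257 -0.0265  0.049 ] [-0.03  1.34  0.66 -0.41  2.38  1.18] 0.0
0.004 [ 0.5257 -0.0265  0.041 ] [-0.03  1.36  0.65 -0.41  2.37  1.19] 0.0
78 0.0 [ 0.568 -0.041  0.245] [-0.21  0.41  1.37 -0.    1.36  1.1 ] 0.0
78 0.17 [ 0.558 -0.04   0.227] [-0.16  0.54  1.23 -0.09  1.58  1.16] 0.0
78 0.33 [ 0.548 -0.038  
[... 1536 characters left out ...]
] [-0.16  0.55  1.22 -0.09  1.58  1.16] 0.0
78 0.33 [ 0.555 -0.038  0.212] [-0.11  0.69  1.07 -0.17  1.8   1.19] 0.0
78 0.5 [ 0.549 -0.036  0.2  ] [-0.08  0.83  0.93 -0.24  2.02  1.19] 0.0
78 0.67 [ 0.545 -0.034  0.191] [-0.06  0.98  0.78 -0.32  2.24  1.17] 0.0
78 0.83 [ 0.545 -0.03   0.185] [-0.04  1.13  0.64 -0.43  2.44  1.1 ] 0.0
78 1.0 [ 0.548 -0.026  0.179] [-0.03  1.28  0.5  -0.61  2.64  0.96] 0.0
0.08 [ 0.5482 -0.0258  0.1187] [-0.03  1.35  0.49 -0.55  2.58  1.03] 0.0
0.03 [ 0.5482 -0.0258  0.0687] [-0.03  1.42  0.46 -0.52  2.54  1.07] 0.0
0.012 [ 0.5482 -0.0258  0.0507] [-0.03  1.45  0.45 -0.51  2.53  1.08] 0.0
0.004 [ 0.5482 -0.0258  0.0427] [-0.03  1.46  0.44 -0.5   2.53  1.09] 0.0
```

>>> apply_moves(
  delta_pos=[
    [0,0,-0.01],
    [-0.01,0,-0.02],
    [-0.02,0.01,-0.03],
    [-0.03,0.01,-0.04],
    [-0.033,0.013,-0.05],
    [-0.033,0.013,-0.055],
  ],
  dr=[
    [-0.03,0.11,0],
    [-0.07,0.27,0],
    [-0.11,0.42,0],
    [-0.155,0.58,0],
    [-0.2,0.74,0],
    [-0.235,0.876,0],
  ],
  jaw=[0.3,0.3,0.3,0.3,0.3,0.3],
)

```text
time: 8.75
tool_pos: [0.5552, -0.0358, 0.2225]
tool_rot: [-3.141, 0.458, 0.263]
contact_force: [-0.4, -0.2, -1.9]
opening: 0.0494
grip_force: 39.7
```

>>> apply_moves(
  delta_pos=[
    [0,0,-0.01],
    [-0.01,0,-0.02],
    [-0.02,0.01,-0.03],
    [-0.03,0.01,-0.04],
    [-0.033,0.013,-0.05],
    [-0.033,0.013,-0.055],
  ],
  dr=[
    [-0.03,0.11,0],
    [-0.07,0.27,0],
    [-0.11,0.42,0],
    [-0.155,0.58,0],
    [-0.2,0.74,0],
    [-0.235,0.876,0],
  ],
  jaw=[0.3,0.3,0.3,0.3,0.3,0.3],
)

```text
time: 9.25
tool_pos: [0.5421, -0.0306, 0.2]
tool_rot: [-3.14, 0.911, 0.264]
contact_force: [-0.5, 0.2, -2.4]
opening: 0.0498
grip_force: 39.7
```

>>> apply_moves(
  delta_pos=[
    [0,0,-0.01],
    [-0.01,0,-0.02],
    [-0.02,0.01,-0.03],
    [-0.03,0.01,-0.04],
    [-0.033,0.013,-0.05],
    [-0.033,0.013,-0.055],
    [-0.033,0.013,-0.055],
  ],
  dr=[
    [-0.03,0.11,0],
    [-0.07,0.27,0],
    [-0.11,0.42,0],
    [-0.155,0.58,0],
    [-0.2,0.74,0],
    [-0.235,0.876,0],
    [-0.235,0.876,0],
  ],
  jaw=[0.3,0.3,0.3,0.3,0.3,0.3,0.3],
)

```text
time: 9.83
tool_pos: [0.5282, -0.0258, 0.1747]
tool_rot: [-3.127, 1.37, 0.278]
contact_force: [-0.1, -0.4, -3.2]
opening: 0.0499
grip_force: 39.7
```

```bash
python3 - <<'E'
from ik import *
st(); o=telemetry.observe(); q=o["qpos"]
r=R.from_euler('xyz',o["tool_rot"]); print("base",(o["tool_pos"]+r.apply([.0425,0,-.014])).round(4),"bottle z",(-r.apply([1,0,0])).round(3))
phi=np.radians(-165)
for Td in (78,82,86,90):
  rt=bottleR(phi,np.radians(Td)); x=np.array([.55,-.02,.006])-rt.apply([.0425,0,-.014]); print(Td,x.round(4),*ik(x,rt,q))
crop("side","d",200,100,260,195,3)
E
```

```text
9.83 [ 0.5282 -0.0258  0.1747] [-3.1272  1.3701  0.2776] 0.0499 [-0.1 -0.4 -3.2] [-0.03  1.23  0.63 -0.54  2.57  1.04]
base [ 0.5496 -0.0199  0.1358] bottle z [-0.192 -0.055  0.98 ]
78 [ 0.5282 -0.0258  0.0447] [-0.02626699  1.40253243  0.58693914 -0.45276812  2.45327117  1.14987505] 1.882371591932497e-09
82 [ 0.5309 -0.0251  0.0461] [-0.02401504  1.45292142  0.52178356 -0.50809285  2.53036767  1.10205953] 2.821076705572523e-13
86 [ 0.5336 -0.0244  0.0474] [-0.02227728  1.5036325   0.45672334 -0.57843678  2.60478351  1.0391086 ] 2.3426027784267944e-10
90 [ 0.5365 -0.0236  0.0485] [-0.02004239  1.52914952  0.44710614 -0.63482162  2.64        0.99446949] 0.016199838997288385
```

View pics/d.png

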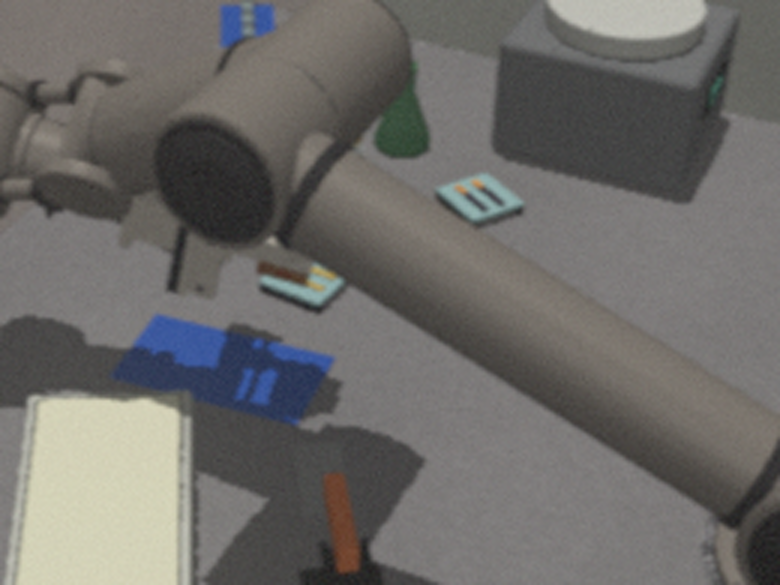

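The bottle is held nearly upright: its base shows at crop (285,272) and the arm hides the rest. I descend to the mat while tilting to 84°.

>>> apply_moves(
  delta_pos=[
    [0,0,-0.03],
    [0,0,-0.08],
    [0,0,-0.13],
    [0,0,-0.18],
    [0,0,-0.22],
    [0,0,-0.25],
    [0,0,-0.27],
    [0,0,-0.28],
  ],
  dr=[
    [0,0,0],
    [0,0,0],
    [0,0,0],
    [0,0,0],
    [0,0,0],
    [0,0,0],
    [0,0,0],
    [0,0,0],
  ],
  jaw=[0.3,0.3,0.3,0.3,0.3,0.3,0.3,0.3],
)

```text
time: 10.55
tool_pos: [0.5287, -0.0259, 0.0662]
tool_rot: [3.133, 1.361, 0.253]
contact_force: [-0.1, 0.3, -2.7]
opening: 0.0499
grip_force: 39.7
```

>>> apply_moves(
  delta_pos=[
    [0.005,0.002,0],
    [0.011,0.003,0],
    [0.011,0.003,-0.01],
    [0.011,0.003,-0.02],
    [0.011,0.003,-0.03],
    [0.011,0.003,-0.03],
    [0.011,0.003,-0.03],
  ],
  dr=[
    [-0.02,0.07,0],
    [-0.04,0.14,0],
    [-0.054,0.2,0],
    [-0.054,0.2,0],
    [-0.054,0.2,0],
    [-0.054,0.2,0],
    [-0.054,0.2,0],
  ],
  jaw=[0.3,0.3,0.3,0.3,0.3,0.3,0.3],
)

```text
time: 11.13
tool_pos: [0.5334, -0.0247, 0.0557]
tool_rot: [3.117, 1.463, 0.237]
contact_force: [0.8, 0.2, -2.4]
opening: 0.0504
grip_force: 39.7
```

```bash
python3 - <<'E'
from ik import *
st(); o=telemetry.observe(); q=o["qpos"]
r=R.from_euler('xyz',o["tool_rot"]); print("base",(o["tool_pos"]+r.apply([.0425,0,-.014])).round(4),"bottle z",(-r.apply([1,0,0])).round(3))
E
```

```text
11.13 [ 0.5334 -0.0247  0.0557] [3.1166 1.4626 0.237 ] 0.0504 [ 0.8  0.2 -2.4] [-0.02  1.46  0.49 -0.55  2.57  1.07]
base [ 0.5513 -0.02    0.015 ] bottle z [-0.105 -0.025  0.994]
```

>>> apply_moves(
  delta_pos=[
    [0,0,-0.008],
    [0,0,-0.016],
    [0,0,-0.022],
    [0,0,-0.026],
    [0,0,-0.026],
  ],
  dr=[
    [0,0,0],
    [0,0,0],
    [0,0,0],
    [0,0,0],
    [0,0,0],
  ],
  jaw=[0.3,0.3,0.3,0.3,0.3],
)

```text
time: 11.55
tool_pos: [0.5331, -0.0246, 0.0448]
tool_rot: [3.117, 1.465, 0.237]
contact_force: [0.2, -0.4, -1.9]
opening: 0.0504
grip_force: 39.7
```

>>> apply_moves(
  delta_pos=[
    [0,0,-0.002],
    [0,0,-0.004],
    [0,0,-0.004],
  ],
  dr=[
    [0,0,0],
    [0,0,0],
    [0,0,0],
  ],
  jaw=[0.3,0.3,0.3],
)

```text
time: 11.8
tool_pos: [0.5333, -0.0245, 0.0445]
tool_rot: [3.108, 1.465, 0.228]
contact_force: [-1.2, -0.5, 5.0]
opening: 0.0498
grip_force: 39.7
```

>>> apply_moves(
  delta_pos=[
    [0,0,0],
    [0,0,0],
    [0,0,0],
    [0,0,0],
    [0,0,0],
    [0,0,0],
    [0,0,0],
    [0,0,0],
  ],
  dr=[
    [0,0,0],
    [0,0,0],
    [0,0,0],
    [0,0,0],
    [0,0,0],
    [0,0,0],
    [0,0,0],
    [0,0,0],
  ],
  jaw=[0.56,0.6,0.65,0.75,0.85,1,1,1],
)

```text
time: 12.47
tool_pos: [0.5332, -0.0246, 0.0433]
tool_rot: [3.119, 1.464, 0.239]
contact_force: [0.0, 0.6, 0.1]
opening: 0.0879
grip_force: 0.0
```

>>> apply_moves(
  delta_pos=[
    [0.02,0.005,0.002],
    [0.06,0.015,0.006],
    [0.1,0.026,0.011],
    [0.14,0.037,0.015],
    [0.18,0.048,0.02],
    [0.22,0.058,0.03],
    [0.26,0.069,0.05],
    [0.28,0.075,0.07],
  ],
  dr=[
    [0,0,0],
    [0,0,0],
    [0,0,0],
    [0,0,0],
    [0,0,0],
    [0,0,0],
    [0,0,0],
    [0,0,0],
  ],
  jaw=[1,1,1,1,1,1,1,1],
)

```text
time: 13.13
tool_pos: [0.5563, -0.0149, 0.0611]
tool_rot: [3.11, 1.444, 0.245]
contact_force: [-0.6, -0.1, 0.4]
opening: 0.0917
grip_force: 0.0
```

```bash
python3 - <<'E'
from ik import *
st()
crop("side","e",200,150,200,120,4)
E
```

```text
13.13 [ 0.5563 -0.0149  0.0611] [3.11   1.4438 0.2453] 0.0917 [-0.6 -0.1  0.4] [-0.01  1.52  0.32 -0.64  2.66  0.96]
```

View pics/e.png

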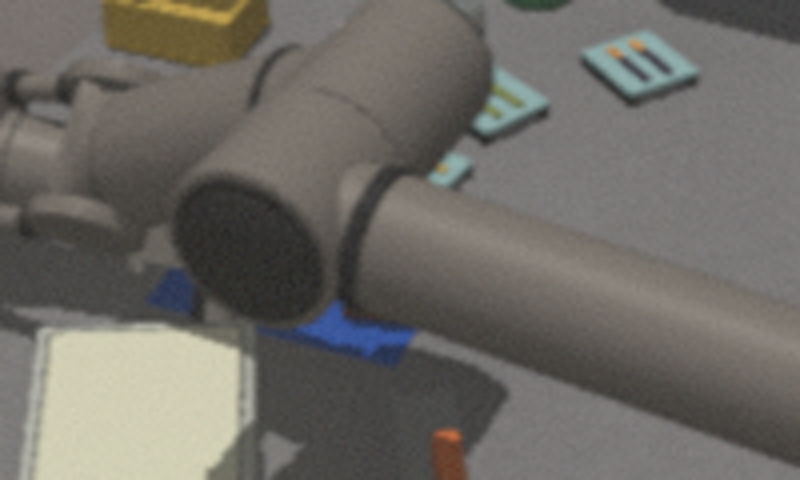

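The arm hides the bottle. The wrist reached its range end (q5), so I leave by rising with the fingers straddling the bottle while reducing the tilt.

>>> apply_moves(
  delta_pos=[
    [-0.005,0,0.02],
    [-0.01,0,0.06],
    [-0.015,-0.005,0.11],
    [-0.02,-0.01,0.16],
    [-0.025,-0.01,0.21],
    [-0.025,-0.01,0.25],
    [-0.025,-0.01,0.28],
    [-0.025,-0.01,0.3],
  ],
  dr=[
    [0.03,-0.11,0],
    [0.06,-0.23,0],
    [0.09,-0.34,0],
    [0.12,-0.45,0],
    [0.15,-0.55,0],
    [0.17,-0.63,0],
    [0.18,-0.67,0],
    [0.18,-0.68,0],
  ],
  jaw=[1,1,1,1,1,1,1,1],
)

```text
time: 13.85
tool_pos: [0.5467, -0.0191, 0.1835]
tool_rot: [3.117, 1.087, 0.252]
contact_force: [0.4, -0.1, -0.4]
opening: 0.0917
grip_force: 0.0
```

```bash
python3 - <<'E'
from ik import *
st()
crop("side","f",200,150,200,120,4)
E
```

```text
13.85 [ 0.5467 -0.0191  0.1835] [3.1169 1.0868 0.2519] 0.0917 [ 0.4 -0.1 -0.4] [-0.02  1.11  0.66 -0.4   2.4   1.14]
```

View pics/f.png

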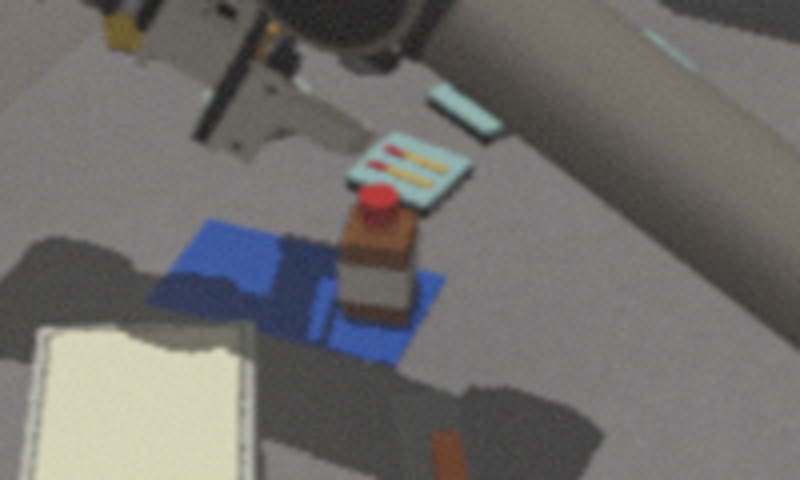

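The bottle stands upright on the blue mat, cap at crop (378,200) and base at (378,318). Next is the lifter: I straighten the tool, turn it, and move over the handle.

>>> apply_moves(
  delta_pos=[
    [0,0,0.03],
    [0,0,0.07],
    [0,0,0.11],
    [0,0,0.14],
    [0,0,0.15],
    [0,0,0.15],
  ],
  dr=[
    [0.03,-0.12,0],
    [0.06,-0.24,0],
    [0.1,-0.36,0],
    [0.13,-0.48,0],
    [0.16,-0.6,0],
    [0.188,-0.7,0],
  ],
  jaw=[1,1,1,1,1,1],
)

```text
time: 14.4
tool_pos: [0.5468, -0.0189, 0.2405]
tool_rot: [3.123, 0.726, 0.257]
contact_force: [-0.7, -1.0, 0.3]
opening: 0.0917
grip_force: 0.0
```

>>> apply_moves(
  delta_pos=[
    [-0.01,0.01,0],
    [-0.03,0.03,0],
    [-0.05,0.05,0],
    [-0.07,0.07,0],
    [-0.09,0.09,0],
    [-0.1,0.1,0],
  ],
  dr=[
    [0.03,-0.12,0],
    [0.06,-0.24,0],
    [0.1,-0.36,0],
    [0.13,-0.48,0],
    [0.16,-0.6,0],
    [0.188,-0.7,0],
  ],
  jaw=[1,1,1,1,1,1],
)

```text
time: 14.9
tool_pos: [0.5054, 0.0219, 0.2392]
tool_rot: [3.126, 0.367, 0.26]
contact_force: [0.7, 0.3, -0.2]
opening: 0.0916
grip_force: 0.0
```

>>> apply_moves(
  delta_pos=[
    [-0.01,0.02,0],
    [-0.03,0.05,0],
    [-0.05,0.08,0],
    [-0.07,0.11,0],
    [-0.09,0.14,0],
    [-0.1,0.15,0],
  ],
  dr=[
    [0.03,-0.12,0],
    [0.06,-0.24,0],
    [0.1,-0.36,0],
    [0.13,-0.48,0],
    [0.16,-0.6,0],
    [0.188,-0.7,0],
  ],
  jaw=[1,1,1,1,1,1],
)

```text
time: 15.4
tool_pos: [0.4651, 0.0822, 0.2391]
tool_rot: [3.127, 0.005, 0.26]
contact_force: [0.2, 0.0, 0.3]
opening: 0.0918
grip_force: 0.0
```

>>> apply_moves(
  delta_pos=[
    [-0.03,0.04,0],
    [-0.07,0.1,-0.03],
    [-0.11,0.17,-0.07],
    [-0.15,0.23,-0.11],
    [-0.17,0.26,-0.15],
    [-0.17,0.26,-0.15],
  ],
  dr=[
    [0,0,0.15],
    [0,0,0.35],
    [0,0,0.55],
    [0,0,0.75],
    [0,0,0.95],
    [0,0,1],
  ],
  jaw=[1,1,1,1,1,1],
)

```text
time: 15.9
tool_pos: [0.3944, 0.1864, 0.1764]
tool_rot: [3.131, 0.013, 0.767]
contact_force: [-0.5, 0.3, 0.2]
opening: 0.0917
grip_force: 0.0
```

>>> apply_moves(
  delta_pos=[
    [0,0,0],
    [0,0,0],
    [0,0,0],
    [0,0,0],
    [0,0,0],
  ],
  dr=[
    [0,0,0.2],
    [0,0,0.4],
    [0,0,0.6],
    [0,0,0.8],
    [0,0,1],
  ],
  jaw=[1,1,1,1,1],
)

```text
time: 16.32
tool_pos: [0.3979, 0.1849, 0.179]
tool_rot: [3.13, 0.007, 1.264]
contact_force: [0.2, -0.2, 0.0]
opening: 0.0918
grip_force: 0.0
```

>>> apply_moves(
  delta_pos=[
    [0,0,0],
    [0,0,0],
    [0,0,0],
    [0,0,0],
    [0,0,0],
  ],
  dr=[
    [0,0,0.2],
    [0,0,0.4],
    [0,0,0.6],
    [0,0,0.8],
    [0,0,1],
  ],
  jaw=[1,1,1,1,1],
)

```text
time: 16.73
tool_pos: [0.3979, 0.1848, 0.1789]
tool_rot: [3.131, 0.005, 1.764]
contact_force: [-0.2, 0.8, 0.5]
opening: 0.0919
grip_force: 0.0
```

>>> apply_moves(
  delta_pos=[
    [0,0,0],
    [0,0,0],
    [0,0,0],
    [0,0,0],
    [0,0,0],
  ],
  dr=[
    [0,0,0.2],
    [0,0,0.4],
    [0,0,0.6],
    [0,0,0.73],
    [0,0,0.73],
  ],
  jaw=[1,1,1,1,1],
)

```text
time: 17.15
tool_pos: [0.398, 0.1848, 0.1791]
tool_rot: [3.13, 0.003, 2.127]
contact_force: [-0.9, 0.5, 0.9]
opening: 0.0919
grip_force: 0.0
```

```bash
cat >> h.py <<'E'
from scipy.spatial.transform import Rotation as Ro
def need(x,y,z,yaw):  # shares to reach tool-down pose with tool yaw (deg)
    o=telemetry.observe(); d=(np.array([x,y,z])-o["tool_pos"])/.4
    rt=Ro.from_euler('z',np.radians(yaw))*Ro.from_euler('x',np.pi)
    print("need dp",d.round(3),"dr",((rt*Ro.from_euler('xyz',o["tool_rot"]).inv()).as_rotvec()/.5).round(3))
E
python3 - <<'E'
from h import *
st(); need(.3987,.1857,.15,121.9)
E
```

```text
17.15 [0.398  0.1848 0.1791] [3.1302e+00 3.0000e-03 2.1265e+00] 0.0919 [-0.9  0.5  0.9] [ 0.26  0.23  1.83  0.    1.07 -0.3 ]
need dp [ 0.002  0.002 -0.073] dr [-0.007  0.023  0.002]
```

>>> apply_moves(
  delta_pos=[
    [0.002,0.002,-0.04],
    [0.002,0.002,-0.11],
    [0.002,0.002,-0.18],
    [0.002,0.002,-0.25],
    [0.002,0.002,-0.3],
    [0.002,0.002,-0.33],
    [0.002,0.002,-0.34],
    [0.002,0.002,-0.34],
  ],
  dr=[
    [-0.007,0.023,0],
    [-0.007,0.023,0],
    [-0.007,0.023,0],
    [-0.007,0.023,0],
    [-0.007,0.023,0],
    [-0.007,0.023,0],
    [-0.007,0.023,0],
    [-0.007,0.023,0],
  ],
  jaw=[1,1,1,1,1,1,1,1],
)

```text
time: 17.82
tool_pos: [0.3984, 0.1856, 0.0431]
tool_rot: [-3.141, -0.0, 2.123]
contact_force: [-0.8, -0.3, 0.3]
opening: 0.0914
grip_force: 0.0
```

>>> apply_moves(
  delta_pos=[
    [0,0,0],
    [0,0,0],
    [0,0,0],
    [0,0,0],
    [0,0,0],
    [0,0,0],
    [0,0,0],
    [0,0,0],
  ],
  dr=[
    [0,0,0],
    [0,0,0],
    [0,0,0],
    [0,0,0],
    [0,0,0],
    [0,0,0],
    [0,0,0],
    [0,0,0],
  ],
  jaw=[0.6,0.4,0.3,0.2,0.1,0,0,0],
  force=55,
)

```text
time: 18.48
tool_pos: [0.3994, 0.1859, 0.0446]
tool_rot: [3.138, 0.001, 2.124]
contact_force: [0.6, -0.3, 0.1]
opening: 0.043
grip_force: 0.0
```

>>> apply_moves(
  delta_pos=[
    [0,0,0],
    [0,0,0],
    [0,0,0],
    [0,0,0],
    [0,0,0],
  ],
  dr=[
    [0,0,0],
    [0,0,0],
    [0,0,0],
    [0,0,0],
    [0,0,0],
  ],
  jaw=[0,0,0,0,0],
)

```text
time: 18.9
tool_pos: [0.3992, 0.1858, 0.0445]
tool_rot: [3.138, 0.001, 2.124]
contact_force: [-0.5, -0.6, -0.0]
opening: 0.0178
grip_force: 55.0
```

```bash
python3 - <<'E'
from h import *
st()
E
```

```text
18.9 [0.3992 0.1858 0.0445] [3.1380e+00 8.0000e-04 2.1239e+00] 0.0178 [-0.5 -0.6 -0. ] [ 0.26  0.45  1.98  0.    0.71 -0.29]
```

>>> apply_moves(
  delta_pos=[
    [0,0,0.02],
    [0,0,0.06],
    [0,0,0.11],
    [0,0,0.16],
    [0,0,0.21],
    [0,0,0.25],
    [0,0,0.27],
    [0,0,0.27],
  ],
  dr=[
    [0,0,0],
    [0,0,0],
    [0,0,0],
    [0,0,0],
    [0,0,0],
    [0,0,0],
    [0,0,0],
    [0,0,0],
  ],
  jaw=[0,0,0,0,0,0,0,0],
)

```text
time: 19.57
tool_pos: [0.4002, 0.1861, 0.1543]
tool_rot: [3.134, 0.002, 2.124]
contact_force: [0.2, 0.3, -1.9]
opening: 0.0178
grip_force: 55.0
```

```bash
cat >> h.py <<'E'
def quad(mask,n,z,minA=150):
    out=[]
    for c in cv2.findContours(mask.astype(np.uint8),cv2.RETR_EXTERNAL,cv2.CHAIN_APPROX_NONE)[0]:
        if cv2.contourArea(c)<minA: continue
        w=np.array([world(n,p,z)[:2] for p in c[:,0]]); r=cv2.minAreaRect((w*1000).astype(np.float32))
        (cx,cy),(a,b),th=r
        # x axis: try the long side, report both
        out.append((cx/1000,cy/1000,a,b,th))
    return out
def plates(n="top",z=.014):
    im=np.mean([eyes.read_camera(n).astype(float) for _ in range(3)],0)
    r,g,b=im[...,0],im[...,1],im[...,2]
    m=(g>r+18)&(b>r+10)&(g>110)&(abs(g-b)<40)
    for q in quad(m,n,z): print("plate c (%.4f %.4f) sides %.1f %.1f th %.1f"%q)
E
python3 - <<'E'
from h import *
st(); plates()
E
```

```text
19.57 [0.4002 0.1861 0.1543] [3.1344e+00 1.8000e-03 2.1239e+00] 0.0178 [ 0.2  0.3 -1.9] [ 0.26  0.27  1.86  0.    1.01 -0.29]
plate c (0.5107 -0.3800) sides 72.8 76.7 th 55.9
plate c (0.5816 -0.2883) sides 73.0 76.2 th 65.1
plate c (0.5974 -0.1670) sides 72.7 76.0 th 83.9
```

Plates measured: P1 (.597,-.167) at -6.1°, P2 (.582,-.288) at -24.9°, P3 (.511,-.380) at -34.1°, so P3 has been knocked. I carry the lifter to the front of P1.

>>> apply_moves(
  delta_pos=[
    [0,-0.03,0.03],
    [0,-0.09,0.06],
    [0,-0.16,0.08],
    [0,-0.23,0.09],
    [0,-0.3,0.09],
    [0,-0.37,0.09],
    [0,-0.42,0.09],
    [0,-0.45,0.09],
  ],
  dr=[
    [0,0,0.1],
    [0,0,0.25],
    [0,0,0.4],
    [0,0,0.55],
    [0,0,0.7],
    [0,0,0.85],
    [0,0,0.95],
    [0,0,1],
  ],
  jaw=[0,0,0,0,0,0,0,0],
)

```text
time: 20.38
tool_pos: [0.3986, 0.004, 0.1874]
tool_rot: [3.139, -0.001, 2.625]
contact_force: [0.2, -0.2, -0.5]
opening: 0.0179
grip_force: 55.0
```

>>> apply_moves(
  delta_pos=[
    [0,-0.03,0],
    [0,-0.09,0],
    [0,-0.16,0],
    [0,-0.23,0],
    [0,-0.3,0],
    [0,-0.35,0],
    [0,-0.38,0],
    [0,-0.38,0],
  ],
  dr=[
    [0,0,0.1],
    [0,0,0.25],
    [0,0,0.4],
    [0,0,0.55],
    [0,0,0.7],
    [0,0,0.82],
    [0,0,0.82],
    [0,0,0.82],
  ],
  jaw=[0,0,0,0,0,0,0,0],
)

```text
time: 21.05
tool_pos: [0.399, -0.1478, 0.1875]
tool_rot: [3.138, -0.001, 3.029]
contact_force: [0.1, -0.0, -1.9]
opening: 0.0174
grip_force: 55.0
```

```bash
python3 - <<'E'
from h import *
st(); need(.4005,-.146,.0475,173.9); plates()
E
```

```text
21.05 [ 0.399  -0.1478  0.1875] [ 3.1376e+00 -1.0000e-03  3.0295e+00] 0.0174 [ 0.1 -0.  -1.9] [-0.54  0.2   1.84  0.    1.1  -2.  ]
need dp [ 0.004  0.005 -0.35 ] dr [-0.008 -0.001  0.011]
plate c (0.5107 -0.3800) sides 72.8 76.7 th 55.9
plate c (0.5814 -0.2882) sides 73.0 76.6 th 65.1
plate c (0.5981 -0.1669) sides 73.0 74.7 th 83.8
```

>>> apply_moves(
  delta_pos=[
    [0.004,0.005,-0.05],
    [0.004,0.005,-0.12],
    [0.004,0.005,-0.19],
    [0.004,0.005,-0.26],
    [0.004,0.005,-0.31],
    [0.004,0.005,-0.34],
    [0.004,0.005,-0.35],
    [0.004,0.005,-0.35],
  ],
  dr=[
    [-0.008,0,0.011],
    [-0.008,0,0.011],
    [-0.008,0,0.011],
    [-0.008,0,0.011],
    [-0.008,0,0.011],
    [-0.008,0,0.011],
    [-0.008,0,0.011],
    [-0.008,0,0.011],
  ],
  jaw=[0,0,0,0,0,0,0,0],
)

```text
time: 21.87
tool_pos: [0.4005, -0.1429, 0.0478]
tool_rot: [3.141, -0.001, 3.04]
contact_force: [0.2, 0.7, -1.7]
opening: 0.0177
grip_force: 55.0
```

```bash
python3 - <<'E'
from h import *
st(); need(.4005,-.146,.0475,173.9)
crop("top","g",330,130,90,90,6.5)
E
```

```text
21.87 [ 0.4005 -0.1429  0.0478] [ 3.1408e+00 -8.0000e-04  3.0401e+00] 0.0177 [ 0.2  0.7 -1.7] [-0.52  0.42  2.01  0.    0.71 -1.99]
need dp [ 0.    -0.008 -0.001] dr [-0.002 -0.001 -0.01 ]
```

View pics/g.png

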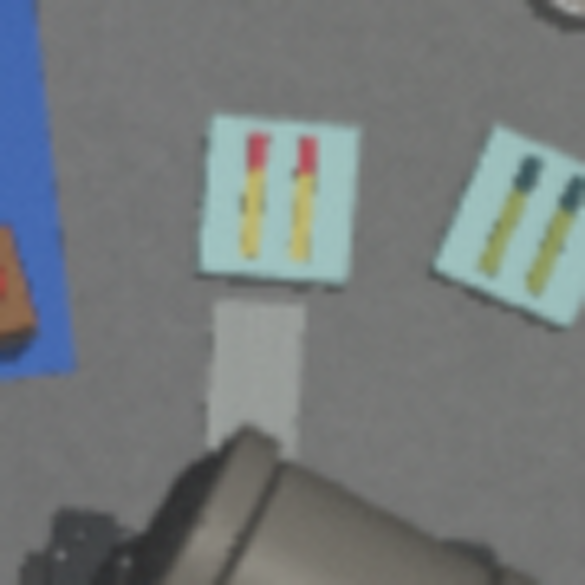

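The blade tip is at crop (215,300)–(305,305), just in front of the plate's near edge at (200,272)–(348,285), and it sits slightly left of the plate's middle.

```bash
python3 - <<'E'
from h import *
G=lambda p:((p[0]+.5)/6.5-.5+330,(p[1]+.5)/6.5-.5+130)
tip=np.array([world("top",G(p),.006)[:2] for p in((215,300),(305,305))]); back=np.array([world("top",G(p),.006)[:2] for p in((209,430),(299,440))])
c=np.array([.5978,-.1669]);a=np.radians(-6.1); d=np.array([np.cos(a),np.sin(a)]);n=np.array([-d[1],d[0]])
t=tip.mean(0); e=t-back.mean(0)
print("tip along/lat",(t-c)@d,(t-c)@n,"blade ang",np.degrees(np.arctan2(e[1],e[0])),np.linalg.norm(tip[0]-tip[1]))
p=telemetry.observe()["tool_pos"][:2]; print("pred tip from TCP lat",(p-c)@d+.15,(p-c)@n)
E
```

```text
tip along/lat -0.04994659501055787 0.0037783921302632787 blade ang -4.179437200753276 0.04351732622258445
pred tip from TCP lat -0.04813229098512162 0.0024407178386690103
```

>>> apply_moves(
  delta_pos=[
    [0,-0.008,0],
    [0,-0.008,0],
    [0.03,-0.011,0],
    [0.07,-0.015,0],
    [0.12,-0.02,0],
    [0.17,-0.026,0],
    [0.21,-0.03,0],
    [0.22,-0.031,0],
  ],
  dr=[
    [0,0,-0.01],
    [0,0,-0.01],
    [0,0,-0.01],
    [0,0,-0.01],
    [0,0,-0.01],
    [0,0,-0.01],
    [0,0,-0.01],
    [0,0,-0.01],
  ],
  jaw=[0,0,0,0,0,0,0,0],
)

```text
time: 22.58
tool_pos: [0.4919, -0.1574, 0.0496]
tool_rot: [-3.14, 0.006, 3.034]
contact_force: [-0.9, 0.6, -1.9]
opening: 0.0173
grip_force: 55.0
```

```bash
python3 - <<'E'
from h import *
st(); plates(); need(.4884,-.1552,.0475,173.9)
E
```

```text
22.58 [ 0.4919 -0.1574  0.0496] [-3.14    0.0055  3.0345] 0.0173 [-0.9  0.6 -1.9] [-0.46  0.54  1.77  0.    0.83 -1.92]
plate c (0.5107 -0.3800) sides 72.8 76.7 th 55.9
plate c (0.5824 -0.2886) sides 73.0 74.5 th 65.1
plate c (0.6109 -0.1680) sides 72.2 50.6 th 88.7
need dp [ 0.     0.003 -0.003] dr [0.    0.001 0.001]
```

>>> apply_moves(
  delta_pos=[
    [0,0,0.004],
    [0,0,0.012],
    [0,0,0.022],
    [0,0,0.035],
    [0,0,0.05],
    [0,0,0.07],
    [0,0,0.09],
    [0,0,0.1],
  ],
  dr=[
    [0,0,0],
    [0,0,0],
    [0,0,0],
    [0,0,0],
    [0,0,0],
    [0,0,0],
    [0,0,0],
    [0,0,0],
  ],
  jaw=[0,0,0,0,0,0,0,0],
)

```text
time: 23.4
tool_pos: [0.4895, -0.1568, 0.0901]
tool_rot: [-3.141, 0.003, 3.034]
contact_force: [-0.6, -0.0, -1.8]
opening: 0.0178
grip_force: 55.0
```

```bash
python3 - <<'E'
from h import *
st(); crop("side","h2",240,150,130,100,6)
E
```

```text
23.4 [ 0.4895 -0.1568  0.0901] [-3.1406e+00  3.1000e-03  3.0345e+00] 0.0178 [-0.6 -0.  -1.8] [-0.46  0.47  1.74  0.    0.92 -1.92]
```

View pics/h2.png

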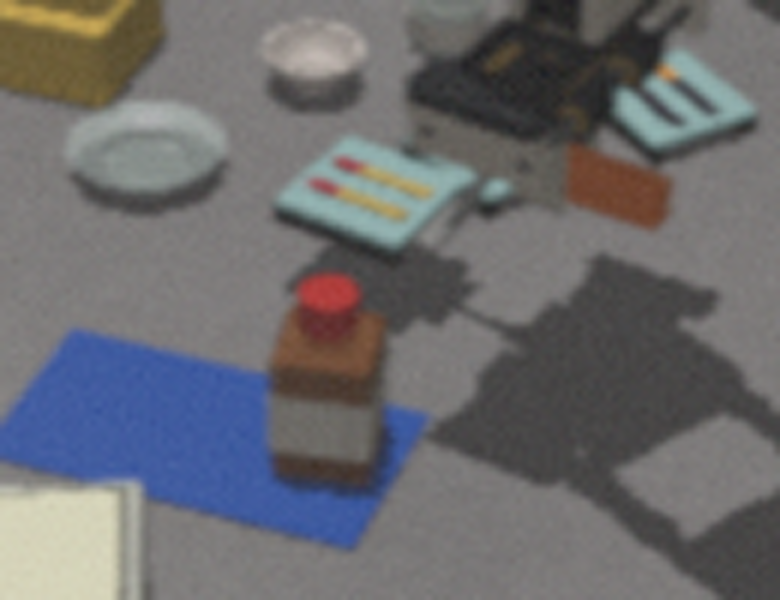

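P1 rides level on the blade, at crop (375,190), with its shadow clear below. I raise it and carry it to the table's left slot.

>>> apply_moves(
  delta_pos=[
    [0,0,0.015],
    [0,0,0.045],
    [0,0,0.085],
    [0,0,0.13],
    [0,0,0.175],
    [0,0,0.21],
    [0,0,0.235],
    [0,0,0.24],
  ],
  dr=[
    [0,0,0],
    [0,0,0],
    [0,0,0],
    [0,0,0],
    [0,0,0],
    [0,0,0],
    [0,0,0],
    [0,0,0],
  ],
  jaw=[0,0,0,0,0,0,0,0],
)

```text
time: 24.12
tool_pos: [0.4896, -0.1569, 0.1863]
tool_rot: [-3.14, 0.004, 3.034]
contact_force: [0.7, 0.4, -2.7]
opening: 0.0175
grip_force: 55.0
```

>>> apply_moves(
  delta_pos=[
    [-0.0015,0.015,0],
    [-0.005,0.05,0],
    [-0.0105,0.104,0],
    [-0.018,0.18,0],
    [-0.0256,0.254,0],
    [-0.033,0.328,0],
    [-0.041,0.403,0],
    [-0.048,0.478,0],
  ],
  dr=[
    [0,0,0.01],
    [0,0,0.04],
    [0,0,0.1],
    [0,0,0.18],
    [0,0,0.27],
    [0,0,0.37],
    [0,0,0.47],
    [0,0,0.57],
  ],
  jaw=[0,0,0,0,0,0,0,0],
)

```text
time: 24.78
tool_pos: [0.468, 0.0371, 0.1834]
tool_rot: [3.141, -0.001, -2.96]
contact_force: [1.0, -0.5, -2.6]
opening: 0.0174
grip_force: 55.0
```

>>> apply_moves(
  delta_pos=[
    [-0.0075,0.075,0],
    [-0.015,0.149,0],
    [-0.0226,0.224,0],
    [-0.03,0.2985,0],
    [-0.038,0.373,0],
    [-0.045,0.448,0],
    [-0.052,0.512,0],
    [-0.057,0.562,0],
  ],
  dr=[
    [0,0,0.1],
    [0,0,0.2],
    [0,0,0.3],
    [0,0,0.4],
    [0,0,0.49],
    [0,0,0.57],
    [0,0,0.63],
    [0,0,0.66],
  ],
  jaw=[0,0,0,0,0,0,0,0],
)

```text
time: 25.45
tool_pos: [0.4446, 0.2621, 0.1832]
tool_rot: [3.141, -0.001, -2.63]
contact_force: [0.3, -0.1, -1.9]
opening: 0.0174
grip_force: 55.0
```

>>> apply_moves(
  delta_pos=[
    [-0.0035,0.035,0],
    [-0.0055,0.055,0],
    [-0.006,0.0615,0],
    [-0.006,0.0615,0],
  ],
  dr=[
    [0,0,0],
    [0,0,0],
    [0,0,0],
    [0,0,0],
  ],
  jaw=[0,0,0,0],
)

```text
time: 25.78
tool_pos: [0.4436, 0.2844, 0.1838]
tool_rot: [-3.141, -0.0, -2.632]
contact_force: [-0.3, -1.1, -2.9]
opening: 0.0179
grip_force: 55.0
```

```bash
cat >> h.py <<'E'
PC=np.array([.5814,.2646]);PY=29.1
def slot(y,L=PY,x=0):
    a=np.radians(PY);u=np.array([np.cos(a),np.sin(a)]);c=PC+x*u+y*np.array([-u[1],u[0]]); return c,c-.110*np.array([np.cos(np.radians(L)),np.sin(np.radians(L))])
E
python3 - <<'E'
from h import *
im=cv2.imread("raw_top0.png")[:,:,::-1].astype(int); r,g,b=im[...,0],im[...,1],im[...,2]
m=(r>150)&(r-b>12); print([tuple(np.round(q,4)) for q in quad(m,"top",.06,1000)])
st(); print(slot(.083)); c,t=slot(.083); need(*t,.13,180+PY)
plates("top",.145)
E
```

```text
[(np.float64(0.5974), np.float64(0.6486), np.float64(146.3929), np.float64(147.126), np.float64(17.4645))]
25.78 [0.4436 0.2844 0.1838] [-3.1415e+00 -4.0000e-04 -2.6325e+00] 0.0179 [-0.3 -1.1 -2.9] [ 0.42  0.38  1.59 -0.    1.17 -1.66]
(array([0.54103416, 0.33712309]), array([0.44491922, 0.2836262 ]))
need dp [ 0.003 -0.002 -0.134] dr [ 0.001 -0.001 -0.002]
plate c (0.5012 -0.3447) sides 65.6 69.1 th 55.9
plate c (0.5417 0.3371) sides 76.5 72.7 th 28.1
plate c (0.5649 -0.2620) sides 65.7 69.0 th 65.1
```

P1 sits on the blade right above its slot, measured at (.5417,.3371) and 28.1°. Lowering it now.

>>> apply_moves(
  delta_pos=[
    [0.003,-0.002,-0.015],
    [0.003,-0.002,-0.045],
    [0.003,-0.002,-0.08],
    [0.003,-0.002,-0.115],
    [0.003,-0.002,-0.14],
    [0.003,-0.002,-0.155],
    [0.003,-0.002,-0.165],
    [0.003,-0.002,-0.17],
  ],
  dr=[
    [0,0,0],
    [0,0,0],
    [0,0,0],
    [0,0,0],
    [0,0,0],
    [0,0,0],
    [0,0,0],
    [0,0,0],
  ],
  jaw=[0,0,0,0,0,0,0,0],
)

```text
time: 26.6
tool_pos: [0.4458, 0.283, 0.1161]
tool_rot: [-3.141, 0.001, -2.634]
contact_force: [-0.5, 0.3, -1.9]
opening: 0.0178
grip_force: 55.0
```

>>> apply_moves(
  delta_pos=[
    [0,0,-0.005],
    [0,0,-0.01],
    [0,0,-0.015],
    [0,0,-0.019],
    [0,0,-0.021],
    [0,0,-0.021],
  ],
  dr=[
    [0,0,0],
    [0,0,0],
    [0,0,0],
    [0,0,0],
    [0,0,0],
    [0,0,0],
  ],
  jaw=[0,0,0,0,0,0],
)

```text
time: 27.1
tool_pos: [0.4458, 0.2833, 0.1082]
tool_rot: [-3.141, 0.002, -2.634]
contact_force: [0.4, 0.5, -1.7]
opening: 0.0176
grip_force: 55.0
```

```bash
python3 - <<'E'
from h import *
st(); c,t=slot(.083); need(*t,.1075,180+PY)
plates("top",.074)
E
```

```text
27.1 [0.4458 0.2833 0.1082] [-3.1413e+00  1.6000e-03 -2.6338e+00] 0.0176 [ 0.4  0.5 -1.7] [ 0.42  0.47  1.68 -0.    0.99 -1.66]
need dp [-0.002  0.001 -0.002] dr [-0.001  0.003  0.   ]
plate c (0.5063 -0.3638) sides 69.5 73.2 th 55.9
plate c (0.5442 0.3358) sides 76.2 71.7 th 28.1
plate c (0.5738 -0.2762) sides 69.7 73.2 th 65.1
```

>>> apply_moves(
  delta_pos=[
    [-0.01,-0.0056,0],
    [-0.035,-0.0195,0],
    [-0.07,-0.039,0],
    [-0.11,-0.061,0],
    [-0.15,-0.0835,0],
    [-0.19,-0.1058,0],
    [-0.22,-0.1225,0],
    [-0.24,-0.1336,0],
  ],
  dr=[
    [0,0,0],
    [0,0,0],
    [0,0,0],
    [0,0,0],
    [0,0,0],
    [0,0,0],
    [0,0,0],
    [0,0,0],
  ],
  jaw=[0,0,0,0,0,0,0,0],
)

```text
time: 27.92
tool_pos: [0.3481, 0.229, 0.1082]
tool_rot: [-3.141, 0.001, -2.634]
contact_force: [0.8, 0.5, -0.7]
opening: 0.0179
grip_force: 55.0
```

>>> apply_moves(
  delta_pos=[
    [0,0,0.02],
    [0,0,0.06],
    [0,0,0.11],
    [0,0,0.16],
    [0,0,0.2],
    [0,0,0.21],
  ],
  dr=[
    [0,0,0],
    [0,0,0],
    [0,0,0],
    [0,0,0],
    [0,0,0],
    [0,0,0],
  ],
  jaw=[0,0,0,0,0,0],
)

```text
time: 28.42
tool_pos: [0.3519, 0.2308, 0.1953]
tool_rot: [-3.141, 0.008, -2.634]
contact_force: [0.8, 0.8, -1.4]
opening: 0.0181
grip_force: 55.0
```

```bash
python3 - <<'E'
from h import *
st(); plates("top",.074); plates()
c=np.array([.5816,-.2883]);L=-24.9
d=np.array([np.cos(np.radians(L)),np.sin(np.radians(L))]); print("pre",c-.198*d,"end",c-.11*d); need(*(c-.198*d),.19,180+L)
E
```

```text
28.42 [0.3519 0.2308 0.1953] [-3.1407  0.0077 -2.6337] 0.0181 [ 0.8  0.8 -1.4] [ 0.4   0.18  1.84 -0.    1.11 -1.68]
plate c (0.5063 -0.3638) sides 69.5 73.2 th 55.9
plate c (0.5438 0.3362) sides 76.4 72.8 th 28.1
plate c (0.5738 -0.2762) sides 69.7 73.2 th 65.1
plate c (0.5107 -0.3800) sides 72.8 76.7 th 55.9
plate c (0.5501 0.3535) sides 79.8 76.2 th 28.1
plate c (0.5816 -0.2883) sides 73.0 76.3 th 65.1
pre [ 0.40200529 -0.20493491] end [ 0.48182516 -0.24198606]
need dp [ 0.132 -1.086 -0.003] dr [ 0.    -0.002 -1.885]
```

>>> apply_moves(
  delta_pos=[
    [0.03,-0.02,0],
    [0.06,-0.06,0],
    [0.09,-0.11,0],
    [0.11,-0.16,0],
    [0.13,-0.21,0],
    [0.13,-0.26,0],
    [0.13,-0.31,0],
    [0.13,-0.36,0],
  ],
  dr=[
    [0,0,-0.05],
    [0,0,-0.12],
    [0,0,-0.2],
    [0,0,-0.29],
    [0,0,-0.38],
    [0,0,-0.47],
    [0,0,-0.56],
    [0,0,-0.65],
  ],
  jaw=[0,0,0,0,0,0,0,0],
)

```text
time: 29.38
tool_pos: [0.4013, 0.0848, 0.1912]
tool_rot: [3.141, -0.001, -2.961]
contact_force: [0.7, -0.3, -1.9]
opening: 0.0172
grip_force: 55.0
```

>>> apply_moves(
  delta_pos=[
    [0,-0.05,0],
    [0,-0.1,0],
    [0,-0.15,0],
    [0,-0.2,0],
    [0,-0.25,0],
    [0,-0.3,0],
    [0,-0.35,0],
    [0,-0.4,0],
  ],
  dr=[
    [0,0,-0.09],
    [0,0,-0.18],
    [0,0,-0.27],
    [0,0,-0.36],
    [0,0,-0.45],
    [0,0,-0.54],
    [0,0,-0.63],
    [0,0,-0.72],
  ],
  jaw=[0,0,0,0,0,0,0,0],
)

```text
time: 30.05
tool_pos: [0.4012, -0.0751, 0.1913]
tool_rot: [3.141, -0.0, 2.962]
contact_force: [1.0, 0.2, -1.9]
opening: 0.0176
grip_force: 55.0
```

>>> apply_moves(
  delta_pos=[
    [0,-0.05,0],
    [0,-0.1,0],
    [0,-0.15,0],
    [0,-0.2,0],
    [0,-0.25,0],
    [0,-0.29,0],
    [0,-0.32,0],
    [0,-0.325,0],
  ],
  dr=[
    [0,0,-0.09],
    [0,0,-0.18],
    [0,0,-0.27],
    [0,0,-0.36],
    [0,0,-0.44],
    [0,0,-0.5],
    [0,0,-0.51],
    [0,0,-0.51],
  ],
  jaw=[0,0,0,0,0,0,0,0],
)

```text
time: 30.72
tool_pos: [0.4016, -0.2057, 0.1914]
tool_rot: [-3.141, 0.0, 2.708]
contact_force: [0.6, -0.1, -1.3]
opening: 0.0173
grip_force: 55.0
```

```bash
cat >> h.py <<'E'
def pre(c,L,z=.0475,back=.198):
    d=np.array([np.cos(np.radians(L)),np.sin(np.radians(L))]); need(*(np.array(c)-back*d),z,180+L)
    n=np.array([-d[1],d[0]]); o=telemetry.observe(); e=o["tool_pos"][:2]-np.array(c)
    print("along",e@d+.15,"lat",e@n,"insert .088 shares",(d*.088/.4).round(4),"full to -.11:",((np.array(c)-.11*d-o["tool_pos"][:2])/.4).round(4))
E
python3 - <<'E'
from h import *
st(); plates(); pre([.5816,-.2883],-24.9)
E
```

```text
30.72 [ 0.4016 -0.2057  0.1914] [-3.1412e+00  3.0000e-04  2.7082e+00] 0.0173 [ 0.6 -0.1 -1.3] [-0.64  0.24  1.77 -0.    1.13 -1.78]
plate c (0.5107 -0.3800) sides 72.8 76.7 th 55.9
plate c (0.5498 0.3534) sides 80.4 76.2 th 28.1
plate c (0.5818 -0.2884) sides 73.0 75.9 th 65.1
need dp [ 0.001 -0.004 -0.36 ] dr [-0.001  0.    -0.006]
along -0.04907225598585352 lat 0.0010571555767961685 insert .088 shares [ 0.1995 -0.0926] full to -.11: [ 0.2009 -0.0962]
```

>>> apply_moves(
  delta_pos=[
    [0.001,-0.004,-0.05],
    [0.001,-0.004,-0.12],
    [0.001,-0.004,-0.19],
    [0.001,-0.004,-0.26],
    [0.001,-0.004,-0.32],
    [0.001,-0.004,-0.35],
    [0.001,-0.004,-0.36],
    [0.001,-0.004,-0.36],
  ],
  dr=[
    [0,0,-0.006],
    [0,0,-0.006],
    [0,0,-0.006],
    [0,0,-0.006],
    [0,0,-0.006],
    [0,0,-0.006],
    [0,0,-0.006],
    [0,0,-0.006],
  ],
  jaw=[0,0,0,0,0,0,0,0],
)

```text
time: 31.53
tool_pos: [0.4018, -0.2046, 0.0475]
tool_rot: [3.141, -0.001, 2.708]
contact_force: [-0.4, 0.6, -1.2]
opening: 0.0176
grip_force: 55.0
```

```bash
python3 - <<'E'
from h import *
st(); plates(); pre([.5816,-.2883],-24.9)
E
```

```text
31.53 [ 0.4018 -0.2046  0.0475] [ 3.1412e+00 -9.0000e-04  2.7077e+00] 0.0176 [-0.4  0.6 -1.2] [-0.64  0.46  1.95  0.    0.74 -1.78]
plate c (0.5107 -0.3800) sides 72.8 76.7 th 55.9
plate c (0.5497 0.3536) sides 80.4 76.2 th 28.1
plate c (0.5814 -0.2882) sides 73.0 76.6 th 65.1
need dp [-0.002  0.002 -0.004] dr [0.004 0.005 0.   ]
along -0.04681395713479203 lat -0.0005207877871378303 insert .088 shares [ 0.1995 -0.0926] full to -.11: [ 0.1974 -0.0902]
```

>>> apply_moves(
  delta_pos=[
    [0.012,-0.0056,0],
    [0.04,-0.0186,0],
    [0.08,-0.0371,0],
    [0.12,-0.0557,0],
    [0.16,-0.0743,0],
    [0.185,-0.0859,0],
    [0.198,-0.092,0],
    [0.198,-0.092,0],
  ],
  dr=[
    [0,0,0],
    [0,0,0],
    [0,0,0],
    [0,0,0],
    [0,0,0],
    [0,0,0],
    [0,0,0],
    [0,0,0],
  ],
  jaw=[0,0,0,0,0,0,0,0],
)

```text
time: 32.35
tool_pos: [0.4827, -0.2433, 0.0487]
tool_rot: [-3.141, 0.003, 2.707]
contact_force: [0.3, 0.3, -2.2]
opening: 0.0175
grip_force: 55.0
```

>>> apply_moves(
  delta_pos=[
    [0,0,0.004],
    [0,0,0.012],
    [0,0,0.022],
    [0,0,0.035],
    [0,0,0.05],
    [0,0,0.07],
    [0,0,0.09],
    [0,0,0.1],
  ],
  dr=[
    [0,0,0],
    [0,0,0],
    [0,0,0],
    [0,0,0],
    [0,0,0],
    [0,0,0],
    [0,0,0],
    [0,0,0],
  ],
  jaw=[0,0,0,0,0,0,0,0],
)

```text
time: 33.02
tool_pos: [0.4818, -0.2429, 0.0897]
tool_rot: [-3.141, 0.003, 2.706]
contact_force: [0.4, -0.4, -3.3]
opening: 0.0176
grip_force: 55.0
```

```bash
python3 - <<'E'
from h import *
st(); plates("top",.055)
c,t=slot(0); need(*t,.1825,180+PY)
E
```

```text
33.02 [ 0.4818 -0.2429  0.0897] [-3.141   0.0033  2.7063] 0.0176 [ 0.4 -0.4 -3.3] [-0.61  0.51  1.67  0.    0.96 -1.74]
plate c (0.5456 0.3416) sides 77.9 73.9 th 28.1
plate c (0.5832 -0.2886) sides 72.2 75.8 th 64.5
need dp [0.009 1.135 0.235] dr [1.000e-03 5.000e-03 1.886e+00]
```

P2 is on the blade. Carrying it to the middle slot.

>>> apply_moves(
  delta_pos=[
    [0,0,0.015],
    [0,0,0.045],
    [0,0,0.085],
    [0,0,0.13],
    [0,0,0.175],
    [0,0,0.21],
    [0,0,0.235],
    [0,0,0.24],
  ],
  dr=[
    [0,0,0],
    [0,0,0],
    [0,0,0],
    [0,0,0],
    [0,0,0],
    [0,0,0],
    [0,0,0],
    [0,0,0],
  ],
  jaw=[0,0,0,0,0,0,0,0],
)

```text
time: 33.83
tool_pos: [0.4819, -0.243, 0.1859]
tool_rot: [-3.141, 0.004, 2.706]
contact_force: [-0.2, 0.1, -1.9]
opening: 0.0176
grip_force: 55.0
```

>>> apply_moves(
  delta_pos=[
    [0,0.015,0],
    [0,0.05,0],
    [0.001,0.104,0],
    [0.002,0.18,0],
    [0.003,0.254,0],
    [0.003,0.328,0],
    [0.004,0.403,0],
    [0.004,0.478,0],
  ],
  dr=[
    [0,0,0.02],
    [0,0,0.07],
    [0,0,0.15],
    [0,0,0.25],
    [0,0,0.37],
    [0,0,0.49],
    [0,0,0.62],
    [0,0,0.75],
  ],
  jaw=[0,0,0,0,0,0,0,0],
)

```text
time: 34.5
tool_pos: [0.4816, -0.0487, 0.183]
tool_rot: [3.141, -0.001, 3.086]
contact_force: [1.6, 0.7, -1.6]
opening: 0.0178
grip_force: 55.0
```

>>> apply_moves(
  delta_pos=[
    [0.001,0.075,0],
    [0.001,0.15,0],
    [0.002,0.225,0],
    [0.003,0.3,0],
    [0.003,0.375,0],
    [0.004,0.45,0],
    [0.004,0.51,0],
    [0.005,0.56,0],
  ],
  dr=[
    [0,0,0.13],
    [0,0,0.26],
    [0,0,0.39],
    [0,0,0.52],
    [0,0,0.65],
    [0,0,0.78],
    [0,0,0.9],
    [0,0,0.98],
  ],
  jaw=[0,0,0,0,0,0,0,0],
)

```text
time: 35.17
tool_pos: [0.483, 0.1754, 0.1829]
tool_rot: [3.141, -0.001, -2.706]
contact_force: [0.9, -0.1, -2.5]
opening: 0.0174
grip_force: 55.0
```

>>> apply_moves(
  delta_pos=[
    [0,0.04,0],
    [0,0.07,0],
    [0,0.09,0],
    [0,0.097,0],
    [0,0.097,0],
  ],
  dr=[
    [0,0,0.07],
    [0,0,0.12],
    [0,0,0.15],
    [0,0,0.156],
    [0,0,0.156],
  ],
  jaw=[0,0,0,0,0],
)

```text
time: 35.58
tool_pos: [0.4845, 0.2117, 0.1837]
tool_rot: [-3.141, 0.0, -2.633]
contact_force: [0.1, -0.6, -1.7]
opening: 0.0173
grip_force: 55.0
```

```bash
python3 - <<'E'
from h import *
st(); plates("top",.145); plates("top",.074)
c,t=slot(0); print(c); need(*t,.1155,180+PY)
E
```

```text
35.58 [0.4845 0.2117 0.1837] [-3.1415e+00  4.0000e-04 -2.6332e+00] 0.0173 [ 0.1 -0.6 -1.7] [ 0.27  0.39  1.58 -0.    1.17 -1.81]
plate c (0.5012 -0.3447) sides 65.6 69.1 th 55.9
plate c (0.5838 0.2639) sides 76.7 72.4 th 27.9
plate c (0.5063 -0.3638) sides 69.5 73.2 th 55.9
plate c (0.5944 0.2805) sides 81.7 76.0 th 28.1
[0.5814 0.2646]
need dp [ 0.001  0.001 -0.172] dr [-0.001  0.002  0.003]
```

>>> apply_moves(
  delta_pos=[
    [0.001,0.001,-0.015],
    [0.001,0.001,-0.045],
    [0.001,0.001,-0.08],
    [0.001,0.001,-0.115],
    [0.001,0.001,-0.14],
    [0.001,0.001,-0.155],
    [0.001,0.001,-0.165],
    [0.001,0.001,-0.17],
  ],
  dr=[
    [0,0,0],
    [0,0,0],
    [0,0,0],
    [0,0,0],
    [0,0,0],
    [0,0,0],
    [0,0,0],
    [0,0,0],
  ],
  jaw=[0,0,0,0,0,0,0,0],
)

```text
time: 36.55
tool_pos: [0.4854, 0.2117, 0.1157]
tool_rot: [-3.141, 0.001, -2.634]
contact_force: [0.3, -0.5, -1.7]
opening: 0.0177
grip_force: 55.0
```

>>> apply_moves(
  delta_pos=[
    [0,0,-0.005],
    [0,0,-0.01],
    [0,0,-0.015],
    [0,0,-0.019],
    [0,0,-0.021],
    [0,0,-0.021],
  ],
  dr=[
    [0,0,0],
    [0,0,0],
    [0,0,0],
    [0,0,0],
    [0,0,0],
    [0,0,0],
  ],
  jaw=[0,0,0,0,0,0],
)

```text
time: 37.05
tool_pos: [0.4854, 0.2119, 0.1078]
tool_rot: [-3.141, 0.002, -2.634]
contact_force: [0.8, 0.2, -1.6]
opening: 0.0178
grip_force: 55.0
```

```bash
python3 - <<'E'
from h import *
st(); plates("top",.074)
c,t=slot(0); need(*t,.1075,180+PY)
E
```

```text
37.05 [0.4854 0.2119 0.1078] [-3.1413e+00  1.6000e-03 -2.6338e+00] 0.0178 [ 0.8  0.2 -1.6] [ 0.27  0.48  1.68  0.    0.99 -1.81]
plate c (0.5063 -0.3638) sides 69.5 73.2 th 55.9
plate c (0.5859 0.2647) sides 73.8 73.1 th 27.6
need dp [-0.001 -0.002 -0.001] dr [-0.001  0.003  0.   ]
```

>>> apply_moves(
  delta_pos=[
    [-0.01,-0.0056,0],
    [-0.035,-0.0195,0],
    [-0.07,-0.039,0],
    [-0.11,-0.061,0],
    [-0.15,-0.0835,0],
    [-0.19,-0.1058,0],
    [-0.22,-0.1225,0],
    [-0.24,-0.1336,0],
  ],
  dr=[
    [0,0,0],
    [0,0,0],
    [0,0,0],
    [0,0,0],
    [0,0,0],
    [0,0,0],
    [0,0,0],
    [0,0,0],
  ],
  jaw=[0,0,0,0,0,0,0,0],
)

```text
time: 37.87
tool_pos: [0.3877, 0.1577, 0.1078]
tool_rot: [-3.142, 0.001, -2.634]
contact_force: [0.1, 0.3, -1.5]
opening: 0.0179
grip_force: 55.0
```

>>> apply_moves(
  delta_pos=[
    [0,0,0.02],
    [0,0,0.06],
    [0,0,0.11],
    [0,0,0.16],
    [0,0,0.2],
    [0,0,0.21],
  ],
  dr=[
    [0,0,0],
    [0,0,0],
    [0,0,0],
    [0,0,0],
    [0,0,0],
    [0,0,0],
  ],
  jaw=[0,0,0,0,0,0],
)

```text
time: 38.37
tool_pos: [0.3915, 0.159, 0.1949]
tool_rot: [-3.14, 0.007, -2.634]
contact_force: [0.6, -0.6, -1.1]
opening: 0.0173
grip_force: 55.0
```

```bash
python3 - <<'E'
from h import *
st(); plates("top",.074); plates()
pre([.5107,-.3800],-34.1,.19)
E
```

```text
38.37 [0.3915 0.159  0.1949] [-3.1396  0.0073 -2.6337] 0.0173 [ 0.6 -0.6 -1.1] [ 0.2   0.18  1.84  0.    1.11 -1.88]
plate c (0.5063 -0.3638) sides 69.5 73.2 th 55.9
plate c (0.5437 0.3361) sides 76.7 72.8 th 28.1
plate c (0.5846 0.2646) sides 76.4 72.2 th 27.7
plate c (0.5107 -0.3800) sides 72.8 76.7 th 55.9
plate c (0.5498 0.3534) sides 80.4 76.2 th 28.1
plate c (0.5926 0.2784) sides 80.1 75.6 th 27.7
need dp [-0.105 -1.068 -0.002] dr [-1.000e-03 -1.000e-03 -2.206e+00]
along -0.25269964503875864 lat 0.3774180946849134 insert .088 shares [ 0.1822 -0.1233] full to -.11: [ 0.0769 -1.1916]
```

Both plates are in place. On to P3.

>>> apply_moves(
  delta_pos=[
    [0,-0.02,0],
    [0,-0.06,0],
    [0,-0.11,0],
    [0,-0.16,0],
    [0,-0.21,0],
    [0,-0.26,0],
    [0,-0.31,0],
    [0,-0.36,0],
  ],
  dr=[
    [0,0,-0.05],
    [0,0,-0.15],
    [0,0,-0.25],
    [0,0,-0.35],
    [0,0,-0.45],
    [0,0,-0.55],
    [0,0,-0.65],
    [0,0,-0.75],
  ],
  jaw=[0,0,0,0,0,0,0,0],
)

```text
time: 39.33
tool_pos: [0.3888, 0.013, 0.1912]
tool_rot: [-3.142, 0.0, -3.013]
contact_force: [0.7, -0.7, -1.3]
opening: 0.0175
grip_force: 55.0
```

>>> apply_moves(
  delta_pos=[
    [0,-0.05,0],
    [0,-0.1,0],
    [0,-0.15,0],
    [0,-0.2,0],
    [0,-0.25,0],
    [0,-0.3,0],
    [-0.01,-0.35,0],
    [-0.02,-0.4,0],
  ],
  dr=[
    [0,0,-0.1],
    [0,0,-0.2],
    [0,0,-0.3],
    [0,0,-0.4],
    [0,0,-0.5],
    [0,0,-0.6],
    [0,0,-0.7],
    [0,0,-0.8],
  ],
  jaw=[0,0,0,0,0,0,0,0],
)

```text
time: 40.0
tool_pos: [0.3806, -0.1469, 0.1911]
tool_rot: [-3.142, 0.0, 2.871]
contact_force: [0.3, 0.3, -2.5]
opening: 0.0172
grip_force: 55.0
```

>>> apply_moves(
  delta_pos=[
    [-0.015,-0.05,0],
    [-0.03,-0.1,0],
    [-0.045,-0.15,0],
    [-0.06,-0.2,0],
    [-0.07,-0.25,0],
    [-0.08,-0.29,0],
    [-0.085,-0.308,0],
    [-0.085,-0.308,0],
  ],
  dr=[
    [0,0,-0.1],
    [0,0,-0.2],
    [0,0,-0.3],
    [0,0,-0.4],
    [0,0,-0.5],
    [0,0,-0.6],
    [0,0,-0.656],
    [0,0,-0.656],
  ],
  jaw=[0,0,0,0,0,0,0,0],
)

```text
time: 40.67
tool_pos: [0.3466, -0.27, 0.1912]
tool_rot: [-3.141, 0.0, 2.543]
contact_force: [-0.6, -0.1, -1.8]
opening: 0.0176
grip_force: 55.0
```

```bash
python3 - <<'E'
from h import *
st(); plates(); pre([.5107,-.3800],-34.1)
E
```

```text
40.67 [ 0.3466 -0.27    0.1912] [-3.1413e+00  3.0000e-04  2.5427e+00] 0.0176 [-0.6 -0.1 -1.8] [-0.84  0.22  1.8  -0.    1.12 -1.81]
plate c (0.5107 -0.3800) sides 72.8 76.7 th 55.9
plate c (0.5498 0.3534) sides 80.4 76.2 th 28.1
plate c (0.5928 0.2780) sides 80.2 76.7 th 27.5
need dp [-0.001 -0.003 -0.36 ] dr [-0.     0.001 -0.002]
along -0.048218972358765294 lat 0.0010661890987016095 insert .088 shares [ 0.1822 -0.1233] full to -.11: [ 0.1811 -0.1259]
```

>>> apply_moves(
  delta_pos=[
    [0,-0.001,-0.05],
    [0,-0.001,-0.12],
    [0,-0.001,-0.19],
    [0,-0.001,-0.26],
    [0,-0.001,-0.32],
    [0,-0.001,-0.35],
    [0,-0.001,-0.36],
    [0,-0.001,-0.36],
  ],
  dr=[
    [0,0,0],
    [0,0,0],
    [0,0,0],
    [0,0,0],
    [0,0,0],
    [0,0,0],
    [0,0,0],
    [0,0,0],
  ],
  jaw=[0,0,0,0,0,0,0,0],
)

```text
time: 41.48
tool_pos: [0.3472, -0.2681, 0.0471]
tool_rot: [3.141, -0.001, 2.548]
contact_force: [-0.5, 0.0, -2.3]
opening: 0.0176
grip_force: 55.0
```

```bash
python3 - <<'E'
from h import *
st(); plates(); pre([.5107,-.3800],-34.1)
E
```

```text
41.48 [ 0.3472 -0.2681  0.0471] [ 3.1412e+00 -8.0000e-04  2.5479e+00] 0.0176 [-0.5  0.  -2.3] [-0.83  0.44  1.98  0.    0.72 -1.81]
plate c (0.5107 -0.3800) sides 72.8 76.7 th 55.9
plate c (0.5498 0.3534) sides 80.4 76.2 th 28.1
plate c (0.5925 0.2783) sides 80.4 75.8 th 27.6
need dp [-0.003  0.001 -0.003] dr [ 0.005  0.005 -0.001]
along -0.046616827159501384 lat 0.00031517009693923966 insert .088 shares [ 0.1822 -0.1233] full to -.11: [ 0.1789 -0.1221]
```

>>> apply_moves(
  delta_pos=[
    [0.01,-0.0068,0],
    [0.035,-0.0237,0],
    [0.07,-0.0474,0],
    [0.11,-0.0745,0],
    [0.145,-0.0982,0],
    [0.17,-0.1152,0],
    [0.18,-0.122,0],
    [0.18,-0.122,0],
  ],
  dr=[
    [0,0,0],
    [0,0,0],
    [0,0,0],
    [0,0,0],
    [0,0,0],
    [0,0,0],
    [0,0,0],
    [0,0,0],
  ],
  jaw=[0,0,0,0,0,0,0,0],
)

```text
time: 42.3
tool_pos: [0.4204, -0.3189, 0.0483]
tool_rot: [-3.141, 0.003, 2.547]
contact_force: [-0.0, -0.3, -0.4]
opening: 0.0178
grip_force: 55.0
```

>>> apply_moves(
  delta_pos=[
    [0,0,0.004],
    [0,0,0.012],
    [0,0,0.022],
    [0,0,0.035],
    [0,0,0.05],
    [0,0,0.07],
    [0,0,0.09],
    [0,0,0.1],
  ],
  dr=[
    [0,0,0],
    [0,0,0],
    [0,0,0],
    [0,0,0],
    [0,0,0],
    [0,0,0],
    [0,0,0],
    [0,0,0],
  ],
  jaw=[0,0,0,0,0,0,0,0],
)

```text
time: 42.97
tool_pos: [0.4198, -0.3185, 0.0893]
tool_rot: [-3.141, 0.003, 2.546]
contact_force: [0.5, -1.1, -2.5]
opening: 0.0177
grip_force: 55.0
```

```bash
python3 - <<'E'
from h import *
st(); plates("top",.055)
c,t=slot(-.084); need(*t,.1825,180+PY)
E
```

```text
42.97 [ 0.4198 -0.3185  0.0893] [-3.141   0.0032  2.5464] 0.0177 [ 0.5 -1.1 -2.5] [-0.79  0.5   1.7   0.    0.94 -1.77]
plate c (0.5121 -0.3802) sides 72.1 76.2 th 56.2
plate c (0.5456 0.3416) sides 77.9 73.9 th 28.1
plate c (0.5870 0.2688) sides 77.9 73.7 th 27.6
need dp [0.267 1.14  0.236] dr [1.000e-03 5.000e-03 2.206e+00]
```

>>> apply_moves(
  delta_pos=[
    [0,0,0.015],
    [0,0,0.045],
    [0,0,0.085],
    [0,0,0.13],
    [0,0,0.175],
    [0,0,0.21],
    [0,0,0.235],
    [0,0,0.24],
  ],
  dr=[
    [0,0,0],
    [0,0,0],
    [0,0,0],
    [0,0,0],
    [0,0,0],
    [0,0,0],
    [0,0,0],
    [0,0,0],
  ],
  jaw=[0,0,0,0,0,0,0,0],
)

```text
time: 43.78
tool_pos: [0.4199, -0.3185, 0.1854]
tool_rot: [-3.141, 0.004, 2.546]
contact_force: [0.1, 0.3, -1.5]
opening: 0.0173
grip_force: 55.0
```

>>> apply_moves(
  delta_pos=[
    [0.004,0.015,0],
    [0.012,0.05,0],
    [0.024,0.104,0],
    [0.042,0.18,0],
    [0.0585,0.25,0],
    [0.075,0.32,0],
    [0.091,0.39,0],
    [0.108,0.46,0],
  ],
  dr=[
    [0,0,0.02],
    [0,0,0.07],
    [0,0,0.15],
    [0,0,0.25],
    [0,0,0.37],
    [0,0,0.49],
    [0,0,0.62],
    [0,0,0.75],
  ],
  jaw=[0,0,0,0,0,0,0,0],
)

```text
time: 44.45
tool_pos: [0.4617, -0.1311, 0.1826]
tool_rot: [3.141, -0.001, 2.926]
contact_force: [0.8, -0.7, -3.1]
opening: 0.0179
grip_force: 55.0
```

>>> apply_moves(
  delta_pos=[
    [0.016,0.07,0],
    [0.033,0.14,0],
    [0.049,0.21,0],
    [0.066,0.28,0],
    [0.082,0.35,0],
    [0.098,0.42,0],
    [0.112,0.48,0],
    [0.124,0.53,0],
  ],
  dr=[
    [0,0,0.13],
    [0,0,0.26],
    [0,0,0.39],
    [0,0,0.52],
    [0,0,0.65],
    [0,0,0.78],
    [0,0,0.9],
    [0,0,0.99],
  ],
  jaw=[0,0,0,0,0,0,0,0],
)

```text
time: 45.12
tool_pos: [0.5108, 0.081, 0.1824]
tool_rot: [3.14, -0.001, -2.861]
contact_force: [0.1, 0.1, -2.2]
opening: 0.018
grip_force: 55.0
```

>>> apply_moves(
  delta_pos=[
    [0.01,0.045,0],
    [0.02,0.085,0],
    [0.027,0.115,0],
    [0.032,0.135,0],
    [0.035,0.147,0],
    [0.035,0.15,0],
    [0.035,0.15,0],
  ],
  dr=[
    [0,0,0.1],
    [0,0,0.2],
    [0,0,0.3],
    [0,0,0.38],
    [0,0,0.44],
    [0,0,0.466],
    [0,0,0.466],
  ],
  jaw=[0,0,0,0,0,0,0],
)

```text
time: 45.7
tool_pos: [0.5253, 0.1385, 0.183]
tool_rot: [3.141, -0.0, -2.632]
contact_force: [-0.2, 0.2, -2.3]
opening: 0.0177
grip_force: 55.0
```

```bash
python3 - <<'E'
from h import *
st(); plates("top",.145); plates("top",.074)
c,t=slot(-.084); print(c); need(*t,.1155,180+PY)
E
```

```text
45.7 [0.5253 0.1385 0.183 ] [ 3.1412e+00 -3.0000e-04 -2.6323e+00] 0.0177 [-0.2  0.2 -2.3] [ 0.12  0.41  1.54  0.    1.19 -1.96]
plate c (0.5318 0.3245) sides 72.8 48.0 th 26.3
plate c (0.5394 0.3443) sides 77.2 53.6 th 26.3
[0.62225217 0.19120313]
need dp [ 0.     0.    -0.171] dr [-0.001  0.002  0.002]
```

```bash
python3 - <<'E'
from h import *
u,v=pix("side",[.622,.191,.147]); print(u,v,pix("side",[.5846,.2646,.074]),pix("side",[.5437,.3361,.074]))
crop("side","i",160,170,150,150,4)
E
```

```text
232.6972235180015 219.66448687850058 [232.0622604  262.56451028] [230.83395846 286.39408134]
```

View pics/i.png

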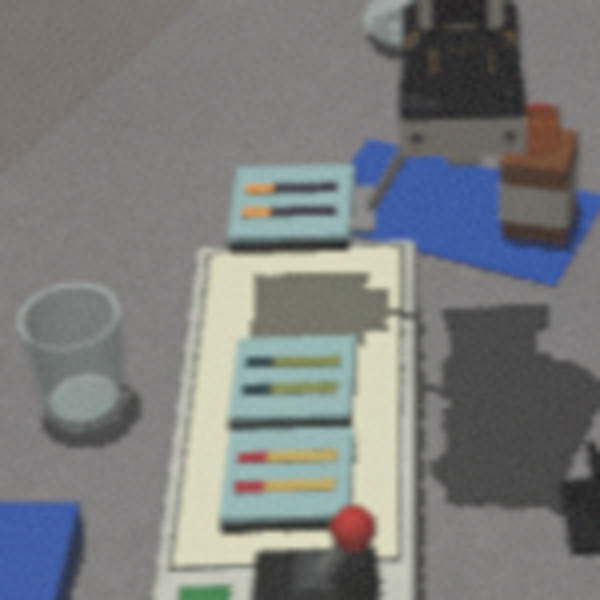

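Side view: P3 rides level on the blade at crop (293,203). P2 at (293,380) and P1 at (288,475) are on the panel. I lower P3 and withdraw.

>>> apply_moves(
  delta_pos=[
    [0,0,-0.015],
    [0,0,-0.045],
    [0,0,-0.08],
    [0,0,-0.115],
    [0,0,-0.14],
    [0,0,-0.155],
    [0,0,-0.165],
    [0,0,-0.17],
  ],
  dr=[
    [0,0,0],
    [0,0,0],
    [0,0,0],
    [0,0,0],
    [0,0,0],
    [0,0,0],
    [0,0,0],
    [0,0,0],
  ],
  jaw=[0,0,0,0,0,0,0,0],
)

```text
time: 46.72
tool_pos: [0.5261, 0.1379, 0.1153]
tool_rot: [-3.141, 0.001, -2.634]
contact_force: [0.2, -0.6, -2.4]
opening: 0.0177
grip_force: 55.0
```

>>> apply_moves(
  delta_pos=[
    [0,0,-0.005],
    [0,0,-0.01],
    [0,0,-0.015],
    [0,0,-0.019],
    [0,0,-0.02],
    [0,0,-0.02],
  ],
  dr=[
    [0,0,0],
    [0,0,0],
    [0,0,0],
    [0,0,0],
    [0,0,0],
    [0,0,0],
  ],
  jaw=[0,0,0,0,0,0],
)

```text
time: 47.22
tool_pos: [0.5263, 0.138, 0.1079]
tool_rot: [-3.141, 0.002, -2.634]
contact_force: [0.3, -0.1, -0.9]
opening: 0.0178
grip_force: 55.0
```

```bash
python3 - <<'E'
from h import *
st(); plates("side",.074)
c,t=slot(-.084); need(*t,.1075,180+PY)
E
```

```text
47.22 [0.5263 0.138  0.1079] [-3.1412e+00  1.7000e-03 -2.6338e+00] 0.0178 [ 0.3 -0.1 -0.9] [ 0.12  0.5   1.64  0.    1.01 -1.96]
plate c (0.5401 0.3393) sides 74.7 71.7 th 25.8
plate c (0.5805 0.2672) sides 74.0 73.2 th 27.3
plate c (0.6223 0.1931) sides 73.5 72.6 th 29.8
need dp [-0.    -0.001 -0.001] dr [-0.001  0.003  0.   ]
```

>>> apply_moves(
  delta_pos=[
    [-0.01,-0.0056,0],
    [-0.035,-0.0195,0],
    [-0.07,-0.039,0],
    [-0.11,-0.061,0],
    [-0.15,-0.0835,0],
    [-0.19,-0.1058,0],
    [-0.22,-0.1225,0],
    [-0.24,-0.1336,0],
  ],
  dr=[
    [0,0,0],
    [0,0,0],
    [0,0,0],
    [0,0,0],
    [0,0,0],
    [0,0,0],
    [0,0,0],
    [0,0,0],
  ],
  jaw=[0,0,0,0,0,0,0,0],
)

```text
time: 48.03
tool_pos: [0.4286, 0.084, 0.1078]
tool_rot: [-3.142, 0.001, -2.634]
contact_force: [-0.5, 0.3, -1.1]
opening: 0.0176
grip_force: 55.0
```

>>> apply_moves(
  delta_pos=[
    [0,0,0.02],
    [0,0,0.06],
    [0,0,0.11],
    [0,0,0.15],
    [0,0,0.17],
    [0,0,0.17],
  ],
  dr=[
    [0,0,0],
    [0,0,0],
    [0,0,0],
    [0,0,0],
    [0,0,0],
    [0,0,0],
  ],
  jaw=[0,0,0,0,0,0],
)

```text
time: 48.53
tool_pos: [0.4319, 0.0848, 0.1778]
tool_rot: [-3.139, 0.006, -2.634]
contact_force: [-0.2, 0.0, -2.5]
opening: 0.0174
grip_force: 55.0
```

>>> apply_moves(
  delta_pos=[
    [0,0.02,0],
    [0,0.05,0],
    [-0.01,0.08,0],
    [-0.02,0.12,0],
    [-0.03,0.16,0],
    [-0.04,0.2,0],
    [-0.05,0.23,0],
    [-0.06,0.25,0],
  ],
  dr=[
    [0,0,-0.1],
    [0,0,-0.22],
    [0,0,-0.35],
    [0,0,-0.48],
    [0,0,-0.61],
    [0,0,-0.74],
    [0,0,-0.87],
    [0,0,-1],
  ],
  jaw=[0,0,0,0,0,0,0,0],
)

```text
time: 49.2
tool_pos: [0.4056, 0.1857, 0.1748]
tool_rot: [-3.141, -0.0, -3.136]
contact_force: [0.3, -0.6, -2.2]
opening: 0.0176
grip_force: 55.0
```

>>> apply_moves(
  delta_pos=[
    [0,0,0],
    [0,0,0],
    [0,0,0],
    [0,0,0],
    [0,0,0],
    [0,0,0],
  ],
  dr=[
    [0,0,-0.16],
    [0,0,-0.33],
    [0,0,-0.5],
    [0,0,-0.67],
    [0,0,-0.84],
    [0,0,-1],
  ],
  jaw=[0,0,0,0,0,0],
)

```text
time: 49.7
tool_pos: [0.4059, 0.1847, 0.1748]
tool_rot: [-3.141, 0.0, 2.645]
contact_force: [0.1, 0.7, -1.2]
opening: 0.0176
grip_force: 55.0
```

>>> apply_moves(
  delta_pos=[
    [0,0,0],
    [0,0,0],
    [0,0,0],
    [0,0,0],
    [0,0,0],
    [0,0,0],
  ],
  dr=[
    [0,0,-0.16],
    [0,0,-0.33],
    [0,0,-0.5],
    [0,0,-0.67],
    [0,0,-0.84],
    [0,0,-1],
  ],
  jaw=[0,0,0,0,0,0],
)

```text
time: 50.2
tool_pos: [0.4059, 0.1847, 0.1748]
tool_rot: [-3.14, 0.001, 2.145]
contact_force: [-0.1, 0.4, -1.7]
opening: 0.0176
grip_force: 55.0
```

```bash
python3 - <<'E'
from h import *
st(); need(.3992,.1858,.0445,121.7); plates("top",.074)
E
```

```text
50.2 [0.4059 0.1847 0.1748] [-3.1402e+00  6.0000e-04  2.1451e+00] 0.0176 [-0.1  0.4 -1.7] [ 0.26  0.25  1.81 -0.    1.08 -0.32]
need dp [-0.017  0.003 -0.326] dr [ 0.003 -0.002 -0.042]
plate c (0.5437 0.3361) sides 76.7 72.8 th 28.1
plate c (0.5844 0.2645) sides 76.8 72.2 th 27.7
plate c (0.6264 0.1892) sides 76.7 73.1 th 28.0
```

All three plates are on the panel. Next the lifter goes back into its cradle.

>>> apply_moves(
  delta_pos=[
    [-0.017,0.003,0],
    [-0.017,0.003,0],
    [-0.017,0.003,-0.04],
    [-0.017,0.003,-0.1],
    [-0.017,0.003,-0.16],
    [-0.017,0.003,-0.22],
    [-0.017,0.003,-0.27],
    [-0.017,0.003,-0.29],
  ],
  dr=[
    [0.003,-0.002,-0.042],
    [0.003,-0.002,-0.042],
    [0.003,-0.002,-0.042],
    [0.003,-0.002,-0.042],
    [0.003,-0.002,-0.042],
    [0.003,-0.002,-0.042],
    [0.003,-0.002,-0.042],
    [0.003,-0.002,-0.042],
  ],
  jaw=[0,0,0,0,0,0,0,0],
)

```text
time: 51.02
tool_pos: [0.3981, 0.1853, 0.0573]
tool_rot: [-3.139, -0.001, 2.131]
contact_force: [-0.6, -0.2, -2.0]
opening: 0.0173
grip_force: 55.0
```

```bash
python3 - <<'E'
from h import *
st(); need(.3992,.1858,.0445,121.7)
E
```

```text
51.02 [0.3981 0.1853 0.0573] [-3.1391e+00 -6.0000e-04  2.1306e+00] 0.0173 [-0.6 -0.2 -2. ] [ 0.26  0.42  1.97 -0.    0.75 -0.3 ]
need dp [ 0.003  0.001 -0.032] dr [ 0.002 -0.005 -0.013]
```

>>> apply_moves(
  delta_pos=[
    [0.003,0.001,-0.01],
    [0.003,0.001,-0.018],
    [0.003,0.001,-0.025],
    [0.003,0.001,-0.03],
    [0.003,0.001,-0.031],
    [0.003,0.001,-0.031],
  ],
  dr=[
    [0.002,-0.005,-0.013],
    [0.002,-0.005,-0.013],
    [0.002,-0.005,-0.013],
    [0.002,-0.005,-0.013],
    [0.002,-0.005,-0.013],
    [0.002,-0.005,-0.013],
  ],
  jaw=[0,0,0,0,0,0],
)

```text
time: 51.52
tool_pos: [0.4008, 0.1862, 0.0478]
tool_rot: [3.137, 0.001, 2.122]
contact_force: [0.9, -0.1, -1.6]
opening: 0.0175
grip_force: 55.0
```

>>> apply_moves(
  delta_pos=[
    [0,0,0],
    [0,0,0],
    [0,0,0],
    [0,0,0],
    [0,0,0],
    [0,0,0],
    [0,0,0],
    [0,0,0],
  ],
  dr=[
    [0,0,0],
    [0,0,0],
    [0,0,0],
    [0,0,0],
    [0,0,0],
    [0,0,0],
    [0,0,0],
    [0,0,0],
  ],
  jaw=[0.25,0.3,0.4,0.5,0.6,0.6,0.6,0.6],
)

```text
time: 52.18
tool_pos: [0.4005, 0.1861, 0.0473]
tool_rot: [3.138, 0.001, 2.122]
contact_force: [0.8, -0.2, 0.6]
opening: 0.0548
grip_force: 0.0
```

>>> apply_moves(
  delta_pos=[
    [0,0,0.02],
    [0,0,0.06],
    [0,0,0.12],
    [0,0,0.18],
    [0,0,0.24],
    [0,0,0.3],
    [0,0,0.35],
    [0,0,0.38],
  ],
  dr=[
    [0,0,0],
    [0,0,0],
    [0,0,0],
    [0,0,0],
    [0,0,0],
    [0,0,0],
    [0,0,0],
    [0,0,0],
  ],
  jaw=[0.6,0.6,0.6,0.6,0.6,0.6,0.6,0.6],
)

```text
time: 52.85
tool_pos: [0.4012, 0.1863, 0.2023]
tool_rot: [3.134, 0.002, 2.122]
contact_force: [0.7, -0.1, 0.2]
opening: 0.0548
grip_force: 0.0
```

```bash
python3 - <<'E'
from h import *
st()
tip=np.array([.4601,.4037]) 
crop("top","j",150,150,140,110,5.5)
for z in(.1,.105,.11): print(world("top",(160+21.25-.4,112+95.6-.4),z))
E
```

```text
52.85 [0.4012 0.1863 0.2023] [3.1339e+00 2.1000e-03 2.1220e+00] 0.0548 [ 0.7 -0.1  0.2] [ 0.26  0.21  1.78  0.    1.14 -0.29]
[0.46001024 0.40586936 0.1       ]
[0.4598293  0.40411666 0.105     ]
[0.45964835 0.40236396 0.11      ]
```

View pics/j.png

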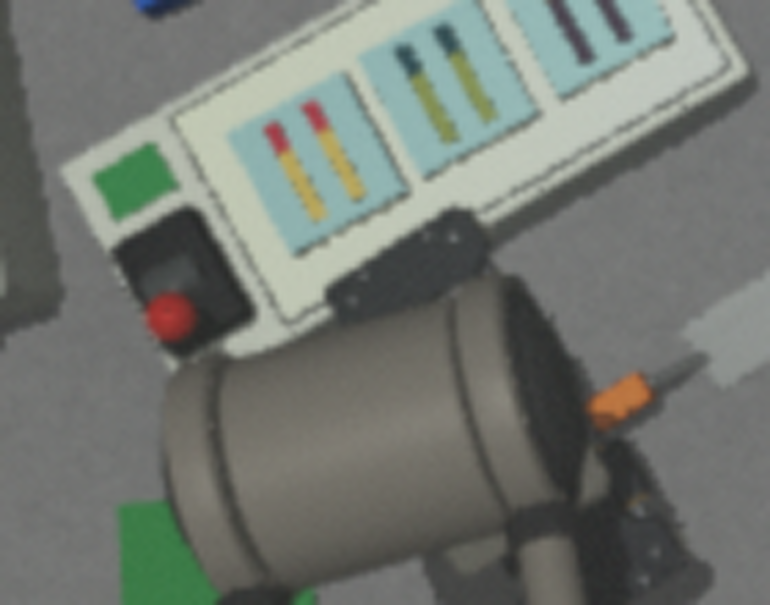

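The lifter is back with its handle in the cradle. The lever ball is at crop (171,317). I'll triangulate its tip with the side view, where it sits at (248,302).

```bash
python3 - <<'E'
from h import *
T=(150+(171.5)/5.5-.5,150+(317.5)/5.5-.5); S=(160+352.5/4-.5,170+528.5/4-.5)
Ps=[K@np.c_[R_,t] for K,R_,t in (model("top"),model("side"))]
X=cv2.triangulatePoints(Ps[0],Ps[1],np.array(T).reshape(2,1),np.array(S).reshape(2,1)); X=(X[:3]/X[3]).ravel()
a=np.radians(PY);u=np.array([np.cos(a),np.sin(a)]);n=np.array([-u[1],u[0]])
print(X,"panel",(X[:2]-PC)@u,(X[:2]-PC)@n, pix("top",X),T)
G=lambda p:(150+(p[0]+.5)/5.5-.5,150+(p[1]+.5)/5.5-.5)
b=np.mean([world("top",G(p),.075)[:2] for p in((112,250),(190,207),(254,305),(180,357))],0); print("box panel",(b-PC)@u,(b-PC)@n)
s=PC-.085*u+.175*n; print("start",s); need(*s,.2,119.1)
for x in (-.05,-.02,0,.02): print(x,PC+x*u+.175*n)
E
```

```text
[0.45827744 0.39773867 0.1235398 ] panel -0.042831021474661175 0.17621172896705906 [180.80791775 207.50746867] (180.6818181818182, 207.22727272727272)
box panel -0.017947088510270354 0.17417919159131504
start [0.42202067 0.37617163]
need dp [ 0.05   0.474 -0.009] dr [-0.006  0.021 -0.087]
-0.05 [0.4526027  0.39319337]
-0.02 [0.47881586 0.40778343]
0 [0.49629131 0.41751014]
0.02 [0.51376675 0.42723685]
```

>>> apply_moves(
  delta_pos=[
    [0.005,0.04,0],
    [0.01,0.11,0],
    [0.02,0.19,0],
    [0.03,0.27,0],
    [0.04,0.35,0],
    [0.05,0.42,0],
    [0.05,0.46,0],
    [0.05,0.474,0],
  ],
  dr=[
    [-0.006,0.021,-0.02],
    [-0.006,0.021,-0.04],
    [-0.006,0.021,-0.06],
    [-0.006,0.021,-0.087],
    [-0.006,0.021,-0.087],
    [-0.006,0.021,-0.087],
    [-0.006,0.021,-0.087],
    [-0.006,0.021,-0.087],
  ],
  jaw=[0,0,0,0,0,0,0,0],
  force=20,
)

```text
time: 53.57
tool_pos: [0.42, 0.3778, 0.1985]
tool_rot: [-3.134, -0.002, 2.081]
contact_force: [0.0, -0.8, 0.7]
opening: 0.0062
grip_force: 0.0
```

>>> apply_moves(
  delta_pos=[
    [0,0,-0.03],
    [0,0,-0.08],
    [0,0,-0.14],
    [0,0,-0.19],
    [0,0,-0.22],
    [0,0,-0.23],
    [0,0,-0.23],
  ],
  dr=[
    [0,0,0],
    [0,0,0],
    [0,0,0],
    [0,0,0],
    [0,0,0],
    [0,0,0],
    [0,0,0],
  ],
  jaw=[0,0,0,0,0,0,0],
)

```text
time: 54.15
tool_pos: [0.42, 0.3746, 0.1063]
tool_rot: [-3.132, -0.001, 2.078]
contact_force: [0.6, -0.0, -0.1]
opening: 0.0006
grip_force: 0.0
```

```bash
python3 - <<'E'
from h import *
st(); a=np.radians(PY);u=np.array([np.cos(a),np.sin(a)]);n=np.array([-u[1],u[0]]); e=telemetry.observe()["tool_pos"][:2]-PC; print(e@u,e@n)
E
```

```text
54.15 [0.42   0.3746 0.1063] [-3.1324e+00 -1.3000e-03  2.0778e+00] 0.0006 [ 0.6 -0.  -0.1] [0.59 0.53 1.57 0.   1.04 0.08]
-0.08752892302526499 0.1746635561056557
```

>>> apply_moves(
  delta_pos=[
    [0.015,0.0083,0],
    [0.035,0.0195,0],
    [0.055,0.0306,0],
    [0.075,0.0417,0],
    [0.095,0.0529,0],
    [0.115,0.064,0],
    [0.13,0.0723,0],
    [0.137,0.0762,0],
  ],
  dr=[
    [0,0,0],
    [0,0,0],
    [0,0,0],
    [0,0,0],
    [0,0,0],
    [0,0,0],
    [0,0,0],
    [0,0,0],
  ],
  jaw=[0,0,0,0,0,0,0,0],
)

```text
time: 54.82
tool_pos: [0.4747, 0.4057, 0.1082]
tool_rot: [-3.132, -0.002, 2.078]
contact_force: [-13.6, -8.5, 12.6]
opening: 0.0006
grip_force: 8.7
```

>>> apply_moves(
  delta_pos=[
    [0.004,0.0022,0],
    [0.008,0.0045,0],
    [0.011,0.0061,0],
    [0.011,0.0061,0],
  ],
  dr=[
    [0,0,0],
    [0,0,0],
    [0,0,0],
    [0,0,0],
  ],
  jaw=[0,0,0,0],
)

```text
time: 55.15
tool_pos: [0.4747, 0.4058, 0.1083]
tool_rot: [-3.122, -0.001, 2.079]
contact_force: [-20.8, -13.4, 15.2]
opening: 0.0007
grip_force: 13.2
```

```bash
cat >> h.py <<'E'
def ball(n="side"):
    im=eyes.read_camera(n).astype(int); r,g,b=im[...,0],im[...,1],im[...,2]
    m=((r>g+60)&(r>b+60)).astype(np.uint8); k,_,s,c=cv2.connectedComponentsWithStats(m)
    for i in range(1,k):
        if s[i][4]>15: print(n,"red blob",c[i].round(1),s[i][4])
def tipx(uv,n="side"):  # lever angle from pixel
    a=np.radians(PY);u=np.array([np.cos(a),np.sin(a)]);w=np.array([-u[1],u[0]]); out=[]
    for q in np.arange(-.2,1.25,.05):
        p=PC+(-.018+.05*np.sin(q-.5))*u+.176*w; out.append((np.hypot(*(pix(n,[*p,.0795+.05*np.cos(q-.5)])-np.array(uv))),round(q,2)))
    return min(out)
E
python3 - <<'E'
from h import *
st(); a=np.radians(PY);u=np.array([np.cos(a),np.sin(a)]);n=np.array([-u[1],u[0]]); e=telemetry.observe()["tool_pos"][:2]-PC; print(e@u,e@n); ball(); ball("top")
E
```

```text
55.15 [0.4747 0.4058 0.1083] [-3.1218e+00 -7.0000e-04  2.0791e+00] 0.0007 [-20.8 -13.4  15.2] [0.58 0.64 1.37 0.   1.15 0.07]
-0.024548123923049742 0.17522139043025994
side red blob [294.2 199.1] 53
side red blob [311.5 270.9] 176
side red blob [223.7 302.3] 35
top red blob [325.2 172.8] 82
top red blob [253.2 228. ] 155
```

>>> apply_moves(
  delta_pos=[
    [-0.02,-0.011,0],
    [-0.06,-0.0333,0],
    [-0.11,-0.0612,0],
    [-0.15,-0.0834,0],
    [-0.18,-0.1,0.02],
    [-0.2,-0.111,0.07],
    [-0.2,-0.111,0.14],
    [-0.2,-0.111,0.22],
  ],
  dr=[
    [0,0,0],
    [0,0,0],
    [0,0,0],
    [0,0,0],
    [0,0,0],
    [0,0,0],
    [0,0,0],
    [0,0,0],
  ],
  jaw=[0,0,0,0,0,0,0,0],
)

```text
time: 55.92
tool_pos: [0.3991, 0.3638, 0.1963]
tool_rot: [-3.134, -0.002, 2.078]
contact_force: [1.6, -0.0, -0.4]
opening: 0.0003
grip_force: 0.0
```

>>> apply_moves(
  delta_pos=[
    [0,-0.05,0.05],
    [0,-0.15,0.1],
    [0,-0.25,0.1],
    [0,-0.35,0.1],
    [0,-0.45,0.1],
    [0,-0.55,0.1],
    [0,-0.65,0.1],
    [0,-0.75,0.1],
  ],
  dr=[
    [0,0,0],
    [0,0,0],
    [0,0,0],
    [0,0,0],
    [0,0,0],
    [0,0,0],
    [0,0,0],
    [0,0,0],
  ],
  jaw=[0,0,0,0,0,0,0,0],
)

```text
time: 56.58
tool_pos: [0.3999, 0.0624, 0.2364]
tool_rot: [-3.138, -0.0, 2.079]
contact_force: [0.2, -0.3, 0.9]
opening: 0.0005
grip_force: 0.0
```

>>> apply_moves(
  delta_pos=[
    [0,-0.08,0],
    [0,-0.17,0],
    [0,-0.26,0],
    [0,-0.35,0],
    [0,-0.44,0],
    [0,-0.52,0],
    [0,-0.58,0],
    [0,-0.6,0],
  ],
  dr=[
    [0,0,0],
    [0,0,0],
    [0,0,0],
    [0,0,0],
    [0,0,0],
    [0,0,0],
    [0,0,0],
    [0,0,0],
  ],
  jaw=[0,0,0,0,0,0,0,0],
)

```text
time: 57.25
tool_pos: [0.4001, -0.1793, 0.2362]
tool_rot: [-3.136, 0.001, 2.075]
contact_force: [0.5, -0.7, -0.1]
opening: 0.0006
grip_force: 0.0
```

```bash
python3 - <<'E'
from h import *
st(); ball(); ball("top"); plates("top",.074)
for uv in ((223.7,302.3),): print(tipx(uv))
crop("top","k",160,112,190,145,4)
crop("side","l",140,170,190,150,4)
E
```

```text
57.25 [ 0.4001 -0.1793  0.2362] [-3.1357e+00  1.2000e-03  2.0752e+00] 0.0006 [ 0.5 -0.7 -0.1] [-0.59  0.18  1.73 -0.01  1.24 -1.09]
side red blob [294.3 198.7] 53
side red blob [311.5 270.8] 169
side red blob [225.7 301.6] 65
top red blob [325.3 172.7] 81
top red blob [172.2 192.7] 47
top red blob [253.3 227.9] 153
plate c (0.5437 0.3361) sides 76.7 72.8 th 28.1
plate c (0.5846 0.2642) sides 76.8 73.3 th 27.7
plate c (0.6265 0.1891) sides 76.8 73.0 th 27.6
(np.float64(0.8273132761265428), np.float64(1.05))
```

View pics/k.png

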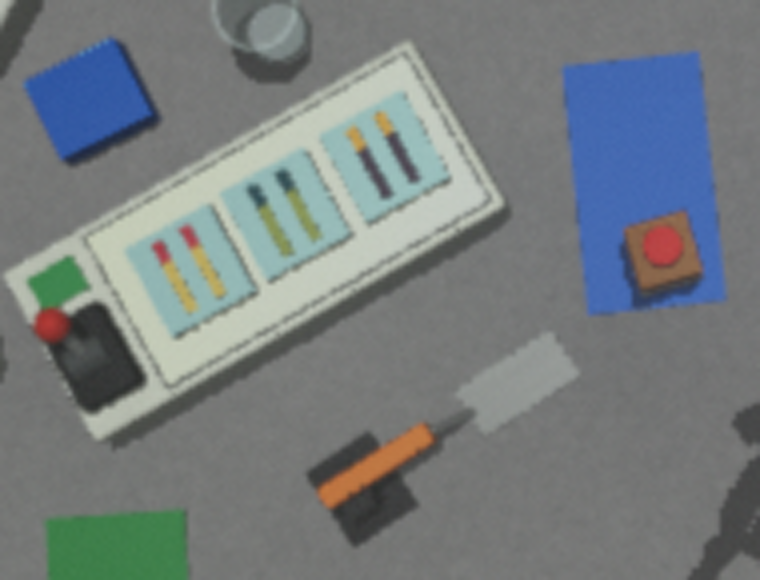

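View pics/l.png

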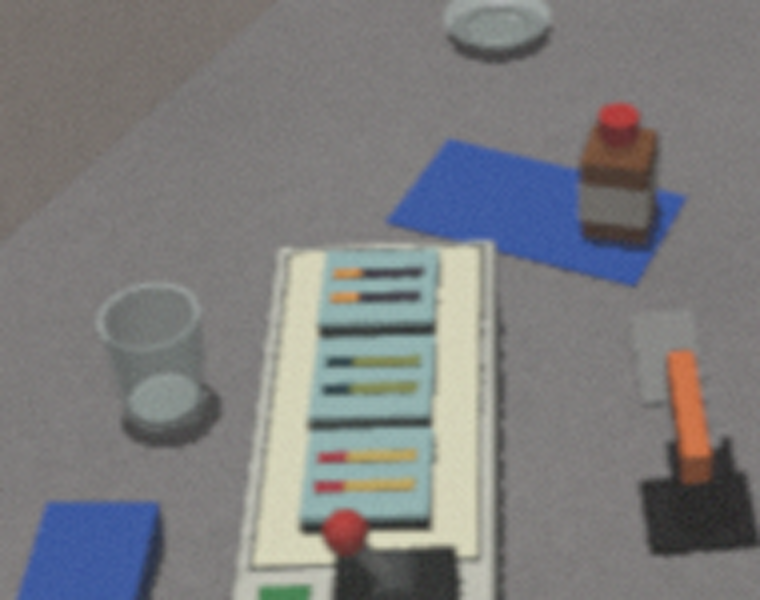

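The crops show the lever ball over at the back, (52,324) in k. The bottle is upright on the mat at (663,250), all three plates are on the panel, and the lifter is in its cradle. One last check of the lever angle before handing in.

```bash
python3 - <<'E'
from h import *
print(tipx((225.7,301.6)),tipx((172.2,192.7),"top"),tipx((247.6,301.6)))
Ps=[K@np.c_[R_,t] for K,R_,t in (model("top"),model("side"))]
X=cv2.triangulatePoints(Ps[0],Ps[1],np.array([[172.2],[192.7]]),np.array([[225.7],[301.6]])); X=(X[:3]/X[3]).ravel()
a=np.radians(PY); d=(X[:2]-PC)@[np.cos(a),np.sin(a)]; print("tip x",d,"angle from start",.5+np.arcsin((d+.018)/.05)); 
print("cap",world("top",(160+663/4,112+245/4),.1))
o=telemetry.observe(); print(o["time"])
E
```

```text
(np.float64(0.6763681671176008), np.float64(0.95)) (np.float64(0.528804791491456), np.float64(1.0)) (np.float64(0.5034888346349099), np.float64(-0.05))
tip x 0.005098412480671851 angle from start 0.980213174349611
cap [ 0.55038426 -0.02062227  0.1       ]
57.6
```

```bash
python3 -c "
from cell import job
print(job.hand_in())"
```

```text
the job is handed in; nothing more can be done
None
```

I handed the job in at about 58 s of the 210 s allowed: the one fallen bottle stands upright on the blue mat, all three plates are side by side on the lit panel, the lever is over at about 0.98 rad, and the lifter is back in its cradle; the hand-in returned no verdict.

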